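Clear the bench: tins into the covered drawer, cord spool onto its spindle

TASK

Clear the bench into the chest. Pull the drawer out, feel which of its flap-covered cells are still empty, stand each of the tins from the bench fully down in an empty cell of its own, and push the drawer fully shut; also set the spool of cord all the way down on the spindle on top of the chest. Leave the mallet, the pencil pot and the whetstone where they are.

Things in the scene. Friction and masses are not known exactly. Their poses are not given: they have to be found in the camera images.
- chest: dark wooden bench chest, fixed, 190 mm deep (x), 224 wide (y), 119 high, with a single drawer in its front. Origin at the centre of its underside; its x axis points from the drawer front to the back, y across, z up. The drawer front is flush with the chest front, 95 mm on the -x side of the origin, and slides out along the chest's -x
- drawer (a joint): how far the drawer is out, in m: 0 fully shut (as at the start), 0.150 fully out at its stop. It slides stiffly (about 2 to 3 N) and stays where it is left
- pull (a point): centre of the drawer's pull, a dark steel block 24 mm wide (across y), 24 mm high and 34 mm deep, sticking straight out (-x) of the middle of the drawer front, its centre 17 mm from the front face and 83 mm above the bench (36 mm below the chest's top). Moves with the drawer; axes as the chest. Can be pinched across its width from above
- tray (a point): middle of the drawer's tray of cells, in the plane of its top, 103 mm above the bench; moves with the drawer, axes as the chest. The tray has 6 square cells, 54 x 54 mm with 8 mm walls: 2 rows at x = -31 and +31 mm and 3 columns at y = -62, 0 and +62 mm from here. The back (+x) row is clear of the chest when the drawer is 0.14 or more out. Cell floors are 89 mm below the top
- tin0: steel tin with a paper band, an upright cylinder 42 mm in diameter and 60 mm high, about 110 to 200 g, standing loose on the bench at the start (absent in some starts); origin at the centre of its underside, z up its axis; its contents make it bottom-heavy. Seated on the floor of a cell its origin is 89 mm below point tray
- tin1: steel tin with a paper band, an upright cylinder 42 mm in diameter and 60 mm high, about 110 to 200 g, standing loose on the bench at the start (absent in some starts); origin at the centre of its underside, z up its axis; its contents make it bottom-heavy. Seated on the floor of a cell its origin is 89 mm below point tray
- tin2: steel tin with a paper band, an upright cylinder 42 mm in diameter and 60 mm high, about 110 to 200 g, standing loose on the bench at the start (absent in some starts); origin at the centre of its underside, z up its axis; its contents make it bottom-heavy. Seated on the floor of a cell its origin is 89 mm below point tray
- tin3: steel tin with a paper band, an upright cylinder 42 mm in diameter and 60 mm high, about 110 to 200 g, standing loose on the bench at the start (absent in some starts); origin at the centre of its underside, z up its axis; its contents make it bottom-heavy. Seated on the floor of a cell its origin is 89 mm below point tray
- mallet: wooden mallet lying on the bench, 220 mm long; a bystander, origin under its middle
- pot: steel pot 72 mm in diameter and 95 mm high with pencils up to 156 mm; a bystander, origin at the centre of its underside
- stone: grey whetstone 170 x 60 x 35 mm; a bystander, origin at the centre of its underside
- cell0 (a point): centre of the top of cell 0 (front row, x -31, y -62 mm from point tray), moves with the drawer. Each cell is covered flush with the top by two light wooden flaps (26 mm long, hinged on its -x and +x walls) that swing down under about 1 N and spring shut again, so empty and taken cells look alike
- cell1 (a point): centre of the top of cell 1 (front row, x -31, y 0 mm from point tray), moves with the drawer. Two of the six cells, differing from start to start, already hold a tin of the same kind, its top 29 mm below the tray's top: whatever is pushed down there stops at that depth
- cell2 (a point): centre of the top of cell 2 (front row, x -31, y 62 mm from point tray), moves with the drawer. In an empty cell a tin let go when half way in pushes the flaps aside, drops to the floor by its own weight, and the flaps close over it. A cell takes one tin
- cell3 (a point): centre of the top of cell 3 (back row, x 31, y -62 mm from point tray), moves with the drawer. The chest's mouth is only 4 mm above the tray's top, so a tin standing proud stops the drawer
- cell4 (a point): centre of the top of cell 4 (back row, x 31, y 0 mm from point tray), moves with the drawer. As the other cells
- cell5 (a point): centre of the top of cell 5 (back row, x 31, y 62 mm from point tray), moves with the drawer. As the other cells
- spool: wooden spool of pale cord standing on the bench, about 130 g: 55 mm high, two flanges 56 mm in diameter (the upper 11 mm, the lower 9 mm thick), 44 mm across the cord between them, with a 16 mm bore straight through; origin at the centre of its underside, z up the bore. It can be gripped by the upper flange from above
- spool_mid (a point): middle of the spool, on its axis, 27.5 mm above its underside
- spindle (a point): foot of the upright steel spindle on the chest's top, 20 mm in front (-x) of the chest's middle and 119 mm above the bench; the spindle is 10 mm in diameter, round-tipped, and rises 77 mm above this point. A spool fully down on it rests on the chest's top, its underside level with this point

How it is judged:
By the outcome, as a careful person would: the job done as asked, in the order asked, and still so for the second after the job is handed in, with the robot touching nothing.
Of tin0, tin1, tin2, tin3 only 3 to 4 are there at a start; the rules pass over those that are not, and their reading is None.
Of stored0, stored1, stored2, stored3, stored4, stored5 only 2 to 2 are there at a start; the rules pass over those that are not, and their reading is None.
At some moment in a run one of tin0, tin1, tin2, tin3, spool may be knocked a few centimetres aside while the robot is not near it.
It also fails if it takes over 210 s, if anything falls off the work surface, if the arm or the gripper's body presses on something with over 40 N, if the wrist force passes 120 N, or if a joint passes its speed limit or range.

ROBOT

A 7-joint arm with a two-finger parallel gripper is mounted at the origin on the work surface. World frame = base frame: x ahead of the robot, y to its left, z up, the work surface at z = 0. Lengths are in m, angles in rad, forces in N, time in s.
With the tool pointing down it reaches from about 0.35 to 0.9 m from the base axis. Payload 7.2 kg.
Tool frame: the origin (TCP) lies between the finger pads; the fingertips stand 11 mm ahead of it and the grasp point (between the pads) lies 8 mm behind it; z points along the fingers, y is the line along which they close (so a half turn about z gives the same grasp; the last joint's range is limited). The gripper opens to 88 mm and grips with 3 to 60 N. Pads are 20 mm wide; open, the fingers measure 115 mm over their backs; the gripper's body (75 mm by 178 mm) begins 61 mm behind the grasp point.
Start: joints at [-1.38, 0.411, -0.013, 1.596, 0.006, 1.134, -0.082], TCP at [0.16, 0.604, 0.234] pointing down, gripper open.
Joint ranges: [-2.95, 2.95], [-0.29, 1.99], [-1.47, 1.44], [0.14, 2.54], [-1.03, 4.17], [0.13, 1.85], [-2.86, 2.86]. Speed limits (rad/s): [2.39, 2.39, 3.01, 3.01, 3.14, 3.14, 3.14].

INTERFACE

Orientations are given as a unit quaternion [x, y, z, w].
In Python, from plant import * gives the robot as it stands.
- The arm moves only by the tool play_rows, never from a script. Its argument "plan" is text: rows parted by semicolons, each of 5 numbers parted by spaces: the gripper command: -1 is fully open, 1 is shut, values between are in proportion, then the shift along the world's x, y, z normalised to -1 to 1, where 1 is 0.3 m, then the turn about the world's z normalised to -1 to 1, where 1 is 60 degrees. In form: fingers tx ty tz turn; .... A call has 1 to 10 rows; each row shifts and turns the commanded pose from where the row before left it; what a row does not reach is not made up. A row lasts 1/8 s, in which the tool goes at most 62.5 mm and 10.7 degrees, less where a joint would pass 70% of its speed; a pose out of reach is approached as far as the arm can. A call with a number of a shift or a turn outside -1 to 1 is refused whole. A call with a gripper value outside its range is refused whole. The fingers move at their own pace and stop on an object; "force" is the grip in N (left out, the last holds). Time passes only in rows, so rows that do not move let the fingers close. It gives the time, the measured TCP pose, the force, the opening and the grip force at its end, in the units of the state.
- get_state(): the state, without advancing time (a new reading comes with each control period).
- camera(name): name is "side" or "top" or "wrist"; returns the picture (420x560x3 uint8, red, green, blue); there is no depth.
- get_calibration(name): a dict with "camera_matrix" (3x3 intrinsics, pixels), "k1" (the pictures are not rectified: a ray, as slopes to the right and down, at radius r is drawn at 1 + k1 r^2 times it, then the intrinsics apply), "R" (3x3) and "t" (3): a world point X has camera coordinates R X + t; the wrist camera has in their place "tool_from_camera" (4x4, takes a point from camera to tool coordinates, whose origin is the TCP and whose axes are the flange's). Camera axes: x right, y down, z forward; pixel columns grow to the right and rows downward; lengths in m; the calibration is good to about 2 mm. A picture is of the moment at which its call begins: read the wrist's pose just before it. get_calibration takes no time and is no camera call.
- hand_in(): hands the job in; it is judged then, once.
The state is a dict: "clock": time; "q": joint angles; "dq": joint speeds; "joint_efforts": joint torques, N m; "ee_pos": TCP position; "tcp_rot": TCP orientation; "ft_force": force on the tool from outside, world axes, zero at the start; "wrist_torque": the same for the moment, N m; "opening": opening from 0.0 (shut) to 1.0 (fully open); "grip_force": force on a finger pad.
Only numpy, scipy, OpenCV 4.12 (cv2) and the standard library are available. Lean on these libraries where they do the work, as an engineer would, in place of code of your own. Each camera call takes 0.05 s, during which the arm holds its last target. There are 200 camera calls.

## Working session

There is one attempt and no reset: what is moved stays moved. The work goes in short steps, Python scripts to look and compute and a tool call to move; the robot and the scene stay as the last step left them, time stands still between calls to the robot, and variables do not carry over. Pictures are saved under pics/ and viewed, at most 14 in all, crops included, and the job is handed in when it is done.

Besides the shell and the picture viewer there is one more tool, called after "Request:" as name(argument=value, ...) on one line, values as JSON. play_rows: Moves the arm, as the interface text tells. Its arguments: {"type":"object","properties":{"plan":{"type":"string"},"force":{"type":"number"}},"required":["plan"]}

```bash
ls; mkdir -p pics
cat > h.py <<'E'
from plant import *
import numpy as np, cv2
from scipy.spatial.transform import Rotation as Ro
def shot(n,f):
    s=get_state(); im=camera(n); cv2.imwrite('pics/'+f,im[:,:,::-1]); return s,im
def ray(n,uv,s=None):
    c=get_calibration(n);K=np.array(c['camera_matrix']);k=c['k1']
    d=np.array([(uv[0]-K[0,2])/K[0,0],(uv[1]-K[1,2])/K[1,1]]);u=d.copy()
    for _ in range(30): u=d/(1+k*(u@u))
    v=np.array([u[0],u[1],1.])
    if n!='wrist':
        R=np.array(c['R']);t=np.array(c['t']);return -R.T@t,R.T@v
    T=np.array(c['tool_from_camera']);W=Ro.from_quat(s['tcp_rot']).as_matrix()
    return np.array(s['ee_pos'])+W@T[:3,3],W@T[:3,:3]@v
def at(n,uv,z,s=None):
    o,d=ray(n,uv,s);return o+d*(z-o[2])/d[2]
def proj(n,X,s=None):
    c=get_calibration(n);K=np.array(c['camera_matrix']);k=c['k1'];X=np.asarray(X,float)
    if n!='wrist': p=np.array(c['R'])@X+np.array(c['t'])
    else:
        T=np.array(c['tool_from_camera']);W=Ro.from_quat(s['tcp_rot']).as_matrix()
        p=T[:3,:3].T@(W.T@(X-np.array(s['ee_pos']))-T[:3,3])
    u=p[:2]/p[2];u=u*(1+k*(u@u));return np.array([K[0,0]*u[0]+K[0,2],K[1,1]*u[1]+K[1,2]])
E
python3 - <<'E'
from h import *
np.set_printoptions(precision=4,suppress=True)
s=get_state();print(s)
for n in('top','side'):
    shot(n,n+'0.png');c=get_calibration(n);o,_=ray(n,(280,210));print(n,o,np.array(c['R']),np.array(c['camera_matrix'])[0],c['k1'])
print(get_calibration('wrist'))
E
```

```text
pics
{'clock': 0.0, 'q': array([-1.3802,  0.4119, -0.0127,  1.5971,  0.0056,  1.1343, -0.0822]), 'dq': array([-0.0005,  0.0016, -0.0011,  0.0004, -0.0001, -0.0023, -0.0007]), 'joint_efforts': array([  0.0012, -58.7952,   0.6422, -29.1074,  -0.0537,   0.0182,
         0.0002]), 'ee_pos': array([0.1599, 0.6037, 0.2328]), 'tcp_rot': array([ 0.129 ,  0.9916, -0.0008, -0.    ]), 'ft_force': array([-0.5367, -0.5589,  0.3743]), 'wrist_torque': array([ 0.041 , -0.0334,  0.0092]), 'grip_force': 0.0, 'opening': 1.002534251372901}
top [0.4783 0.0047 1.243 ] [[ 0.0079 -1.     -0.0028]
 [-0.9975 -0.0077 -0.0706]
 [ 0.0706  0.0034 -0.9975]] [395.6333   0.     277.5002] 0.023166894142862132
side [-0.0745  1.3425  1.0996] [[-0.897  -0.4419  0.0104]
 [-0.2582  0.5049 -0.8237]
 [ 0.3587 -0.7415 -0.567 ]] [514.9091   0.     282.6952] -0.12437992308403988
{'camera_matrix': array([[304.7503,   0.    , 281.683 ],
       [  0.    , 304.7503, 208.0871],
       [  0.    ,   0.    ,   1.    ]]), 'k1': -0.01337405369682878, 'tool_from_camera': array([[ 0.0003, -0.9695, -0.2451,  0.0671],
       [ 1.    ,  0.0003,  0.0001,  0.0004],
       [-0.    , -0.2451,  0.9695, -0.1513],
       [ 0.    ,  0.    ,  0.    ,  1.    ]])}
```

View pics/top0.png

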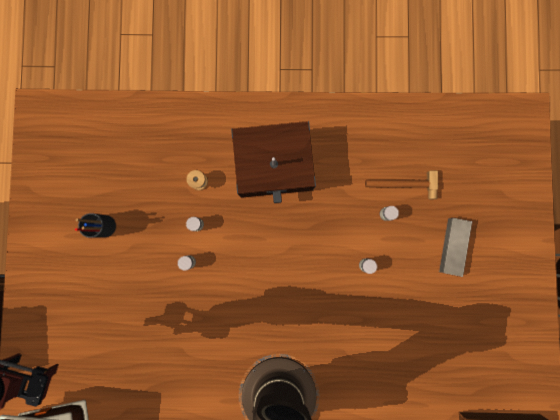

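View pics/side0.png

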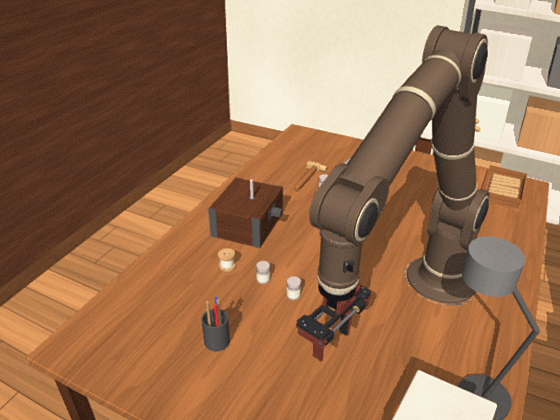

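The top view shows four tins at about (194,224), (185,263), (369,266) and (390,213). The spool is at (197,179) and the chest around (273,160), with its pull at (277,197). The side view agrees. Next I refine these.

Run:
```python
from h import *
im=cv2.imread('pics/top0.png')
for (u,v) in [(194,224),(185,263),(369,266),(390,213)]:
    p=im[v-14:v+15,u-14:u+15].astype(int)
    m=((p.min(2)>130)&(p.max(2)-p.min(2)<40)).astype(np.uint8)
    n,l,st,c=cv2.connectedComponentsWithStats(m);i=1+np.argmax(st[1:,4]);uv=c[i]+[u-14,v-14]
    print('tin',uv,st[i],at('top',uv,.06))
print('spool',at('top',(197,179.5),.055), 'pull',at('top',(277.5,193),.095),at('top',(277.5,202),.095))
cv2.imwrite('pics/c.png',cv2.resize(im[110:215,180:330],None,fx=5,fy=5,interpolation=cv2.INTER_CUBIC))
```

```text
tin [192.92907801 223.40425532] [  7   7  13  14 141] [0.51674765 0.26107315 0.06      ]
tin [184.4379562  262.72992701] [  7   7  14  14 137] [0.3999688  0.28343433 0.06      ]
tin [369.25694444 265.97222222] [  8   8  14  13 144] [ 0.39487554 -0.26426578  0.06      ]
tin [390.85211268 212.62676056] [  8   7  14  14 142] [ 0.55359878 -0.33002275  0.06      ]
spool [0.64976928 0.25289237 0.055     ] pull [0.60616539 0.00894176 0.095     ] [0.57981475 0.00873322 0.095     ]
```

View pics/c.png

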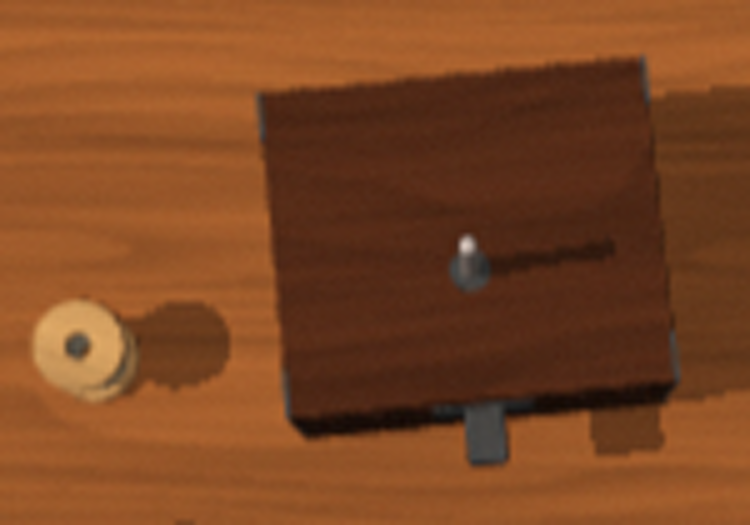

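The crop shows the chest top's corners at about (259,94), (644,58), (674,385) and (290,418). The spindle tip is at (467,240) with its foot at (470,270). The pull's outer end is at (488,462) and the spool bore at (78,345).

Run:
```python
from h import *
np.set_printoptions(precision=4,suppress=True)
f=lambda x,y:((x+.5)/5-.5+180,(y+.5)/5-.5+110)
P=[at('top',f(*c),.119)[:2] for c in[(259,94),(644,58),(674,385),(290,418)]]
P=np.array(P);print(P,[np.linalg.norm(P[i]-P[(i+1)%4]) for i in range(4)])
C=P.mean(0);M=np.array([[.095,.112],[.095,-.112],[-.095,-.112],[-.095,.112]])
Q=P-C; a=np.arctan2((M[:,0]*Q[:,1]-M[:,1]*Q[:,0]).sum(),(M*Q).sum())
R=np.array([[np.cos(a),-np.sin(a)],[np.sin(a),np.cos(a)]])
print('chest',C,np.degrees(a),'res',P-(C+M@R.T))
print('spindle pred',C+R@[-.02,0],'meas tip',at('top',f(467,240),.194),'foot',at('top',f(470,270),.119))
print('pull pred',C+R@[-.112,0],'end',C+R@[-.129,0],'meas end',at('top',f(488,462),.095))
print('spool',at('top',f(79,344),.055),at('top',f(78,345),.055))
s=get_state();print(Ro.from_quat(s['tcp_rot']).as_matrix())
```

```text
[[ 0.7899  0.1434]
 [ 0.8127 -0.0788]
 [ 0.6227 -0.0965]
 [ 0.602   0.1228]] [np.float64(0.2233505351289654), np.float64(0.19080815181735328), np.float64(0.22023052071360427), np.float64(0.1890038135079337)]
chest [0.7068 0.0228] 5.685599410231789 res [[-0.0003 -0.0002]
 [ 0.0002  0.0005]
 [-0.0007  0.0017]
 [ 0.0008 -0.002 ]]
spindle pred [0.6869 0.0208] meas tip [0.6905 0.0214 0.194 ] foot [0.6882 0.0207 0.119 ]
pull pred [0.5954 0.0117] end [0.5785 0.01  ] meas end [0.5798 0.0096 0.095 ]
spool [0.6531 0.2578 0.055 ] [0.6525 0.2584 0.055 ]
[[-0.9667  0.2558 -0.0003]
 [ 0.2558  0.9667 -0.0014]
 [-0.0001 -0.0014 -1.    ]]
```

Chest: centre (0.707, 0.023), yaw about 5.6°. The side lengths and the predicted spindle and pull positions agree within 2–4 mm. I'm moving to the pull now.

Request:
play_rows(plan="-1 0.1 -0.14 0 0.05;-1 0.1 -0.14 0 0.05;-1 0.1 -0.14 0 0.05;-1 0.1 -0.14 0 0.05;-1 0.1 -0.14 0 0.05;-1 0.1 -0.14 0 0.05;-1 0.1 -0.14 0 0.04;-1 0.1 -0.14 0 0;-1 0.1 -0.14 0 0;-1 0.1 -0.14 0 0")

```text
clock: 1.35
ee_pos: [0.4606, 0.1827, 0.2336]
tcp_rot: [-0.049, 0.999, 0.0, -0.0]
ft_force: [0.4, 0.3, 0.9]
opening: 0.998
grip_force: 0.0
```

Request:
play_rows(plan="-1 0.1 -0.14 0 0;-1 0.1 -0.14 0 0;-1 0.1 -0.14 0 0;-1 0.1 -0.13 0 0;-1 0.05 -0.02 -0.1 0;-1 0 0 -0.1 0;-1 0 0 0 0;-1 0 0 0 0", force=30)

```text
clock: 2.35
ee_pos: [0.5953, 0.0134, 0.1745]
tcp_rot: [-0.049, 0.999, 0.0, 0.0]
ft_force: [0.2, 0.1, 0.6]
opening: 0.998
grip_force: 0.0
```

Request:
play_rows(plan="-1 0 -0.007 -0.11 0;-1 0 0 -0.11 0;-1 0 0 -0.11 0;1 0 0 0 0;1 0 0 0 0;1 0 0 0 0;1 0 0 0 0;1 0 0 0 0", force=30)

```text
clock: 3.35
ee_pos: [0.5952, 0.0111, 0.0752]
tcp_rot: [-0.049, 0.999, 0.0, 0.0]
ft_force: [0.4, 0.3, 0.6]
opening: 0.473
grip_force: 0.0
```

Request:
play_rows(plan="1 0 0 0 0;1 0 0 0 0;1 0 0 0 0;1 0 0 0 0")

```text
clock: 3.85
ee_pos: [0.595, 0.0106, 0.0747]
tcp_rot: [-0.049, 0.999, -0.0, -0.0]
ft_force: [-0.3, -1.8, 1.2]
opening: 0.272
grip_force: 30.0
```

Request:
play_rows(plan="1 -0.05 -0.005 0 0;1 -0.06 -0.006 0 0;1 -0.06 -0.006 0 0;1 -0.06 -0.006 0 0;1 -0.06 -0.006 0 0;1 -0.06 -0.006 0 0;1 -0.06 -0.006 0 0;1 -0.06 -0.006 0 0;1 -0.03 -0.003 0 0;1 0 0 0 0")

```text
clock: 5.1
ee_pos: [0.4456, -0.0055, 0.0747]
tcp_rot: [-0.048, 0.999, -0.001, 0.001]
ft_force: [3.1, -7.9, -4.9]
opening: 0.269
grip_force: 30.0
```

Request:
play_rows(plan="-1 0 0 0 0;-1 0 0 0 0;-1 0 0 0 0;-1 0 0 0 0;-1 0 0 0.15 0;-1 0 0 0.2 0;-1 0.15 0.02 0.2 0;-1 0.15 0.02 0 0;-1 0 0 0 0;-1 0 0 0 0")

```text
clock: 6.35
ee_pos: [0.5262, 0.0068, 0.2287]
tcp_rot: [-0.048, 0.999, -0.0, -0.001]
ft_force: [-0.1, -0.7, 0.4]
opening: 0.999
grip_force: 0.0
```

Run:
```python
from h import *
s,_=shot('wrist','w1.png');print(s['ee_pos'],s['tcp_rot'],s['ft_force'])
```

```text
[0.52618211 0.00683149 0.22866752] [-4.84998688e-02  9.98822545e-01 -1.72428244e-04 -1.12101170e-03] [-0.13111761 -0.67397862  0.42616733]
```

View pics/w1.png

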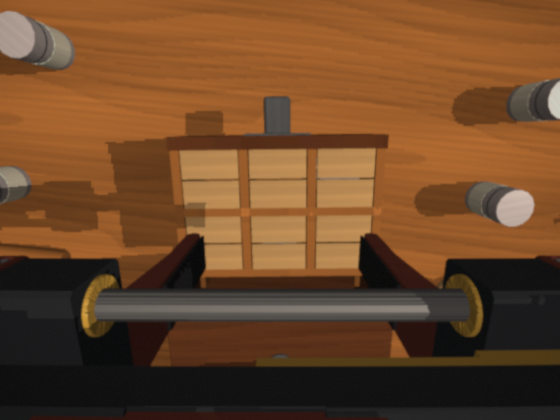

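The wrist view shows the drawer fully out with all six flap-covered cells. The wall crossings are at about (244,212) and (311,212), and the back edge of the tray is visible near v=270.

Run:
```python
from h import *
np.set_printoptions(precision=4,suppress=True)
im=cv2.imread('pics/w1.png');s=get_state()
# brown-wall profile: rows/cols
g=im[:,:,1].astype(float)
print('col prof v165',[(u,int(g[160:174,u].mean())) for u in range(234,322) if g[160:174,u].mean()<g[160:174,200:230].mean()-25])
for a,b in((195,235),(255,300),(322,360)): print('row prof',[(v,int(g[v,a:b].mean())) for v in range(140,276) if g[v,a:b].mean()<115])
for uv in [(244,212),(311,212),(277.5,212),(171,136),(386,134)]: print(uv,at('wrist',uv,.103,s))
C=np.array([.707,.0228]);a=np.radians(5.6);R=np.array([[np.cos(a),-np.sin(a)],[np.sin(a),np.cos(a)]])
for d in (-.155,-.16,-.165,-.17): print(d,C+R@[d,0])
```

```text
col prof v165 [(238, 98), (239, 87), (240, 90), (241, 91), (242, 91), (243, 91), (244, 91), (245, 91), (246, 90), (247, 82), (248, 83), (306, 96), (307, 76), (308, 84), (309, 90), (310, 91), (311, 91), (312, 91), (313, 91), (314, 91), (315, 92), (316, 98), (317, 113)]
row prof [(140, 48), (141, 48), (142, 48), (143, 48), (144, 48), (145, 48), (146, 48), (147, 48), (148, 53), (149, 74), (150, 106), (179, 99), (180, 95), (208, 111), (209, 93), (210, 85), (211, 84), (212, 84), (213, 84), (214, 84), (215, 87), (216, 99), (217, 114), (237, 114), (238, 111), (239, 111), (240, 110), (241, 107), (242, 92), (243, 73), (244, 81), (245, 97), (246, 103), (247, 104), (248, 105), (249, 105), (250, 104), (251, 103), (252, 102), (253, 102), (254, 102), (255, 102), (256, 103), (257, 105), (258, 107), (259, 108), (260, 107), (261, 106), (262, 105), (263, 104), (264, 103), (265, 103), (266, 103), (267, 103), (268, 101), (269, 91), (270, 77), (271, 73), (272, 74), (273, 74), (274, 76), (275, 75)]
row prof [(140, 45), (141, 45), (142, 45), (143, 45), (144, 45), (145, 45), (146, 45), (147, 47), (148, 63), (149, 98), (178, 111), (179, 94), (180, 110), (208, 106), (209, 93), (210, 90), (211, 90), (212, 90), (213, 90), (214, 92), (215, 101), (243, 105), (269, 106), (270, 93), (271, 89), (272, 89), (273, 89), (274, 89), (275, 83)]
row prof [(140, 48), (141, 48), (142, 48), (143, 48), (144, 47), (145, 48), (146, 48), (147, 58), (148, 90), (207, 113), (208, 95), (209, 90), (210, 90), (211, 90), (212, 90), (213, 90), (214, 96), (215, 112), (241, 111), (242, 89), (243, 105), (268, 110), (269, 93), (270, 88), (271, 89), (272, 89), (273, 89), (274, 86), (275, 73)]
(244, 212) [ 0.536  -0.0273  0.103 ]
(311, 212) [0.5299 0.0354 0.103 ]
(277.5, 212) [0.533  0.0041 0.103 ]
(171, 136) [ 0.4727 -0.0965  0.103 ]
(386, 134) [0.4525 0.093  0.103 ]
-0.155 [0.5527 0.0077]
-0.16 [0.5478 0.0072]
-0.165 [0.5428 0.0067]
-0.17 [0.5378 0.0062]
```

Tray centre is (0.533, 0.004) with yaw 5.6°, which agrees with the front panel and pull readings. Now I close the fingers and probe the cells.

Request:
play_rows(plan="1 -0.08 -0.02 0 0;1 0 0 -0.1 0;1 0 0 -0.1 0;1 0 0 -0.1 0;1 0 0 0 0;1 0 0 0 0;1 0 0 0 0;1 0 0 0 0;1 0 0 0 0;1 0 0 0 0", force=20)

```text
clock: 7.65
ee_pos: [0.5034, 0.0011, 0.1396]
tcp_rot: [-0.049, 0.999, 0.0, 0.0]
ft_force: [-0.9, -0.2, -0.2]
opening: 0.007
grip_force: 0.0
```

Request:
play_rows(plan="1 0 0 -0.05 0;1 0 0 -0.05 0;1 0 0 -0.05 0;1 0 0 -0.045 0;1 0 0 0 0;1 0 0 0 0")

```text
clock: 8.4
ee_pos: [0.5033, 0.001, 0.0809]
tcp_rot: [-0.049, 0.999, -0.0, -0.0]
ft_force: [0.3, -1.3, -1.7]
opening: 0.006
grip_force: 0.9
```

Request:
play_rows(plan="1 0 0 -0.02 0;1 0 0 0 0")

```text
clock: 8.65
ee_pos: [0.5035, 0.0011, 0.075]
tcp_rot: [-0.049, 0.999, 0.0, 0.0]
ft_force: [0.4, -0.3, -1.6]
opening: 0.009
grip_force: 0.8
```

Request:
play_rows(plan="1 0 0 0.1 0;1 0 0 0.11 0;1 0.01 -0.105 0 0;1 0.01 -0.1 0 0;1 0 0 -0.05 0;1 0 0 -0.05 0;1 0 0 -0.05 0;1 0 0 -0.045 0;1 0 0 0 0;1 0 0 0 0")

```text
clock: 9.9
ee_pos: [0.5092, -0.0602, 0.0794]
tcp_rot: [-0.049, 0.999, 0.0, -0.0]
ft_force: [-0.8, -0.2, -1.8]
opening: 0.002
grip_force: 0.7
```

Request:
play_rows(plan="1 0 0 0.1 0;1 0 0 0.1 0;1 0.1 0.01 0 0;1 0.105 0.01 0 0;1 0 0 -0.05 0;1 0 0 -0.05 0;1 0 0 -0.05 0;1 0 0 -0.05 0;1 0 0 0 0;1 0 0 0 0")

```text
clock: 11.15
ee_pos: [0.5706, -0.0545, 0.0794]
tcp_rot: [-0.049, 0.999, 0.0, -0.0]
ft_force: [0.2, -0.3, -0.6]
opening: 0.001
grip_force: 0.9
```

Request:
play_rows(plan="1 0 0 0.1 0;1 0 0 0.1 0;1 -0.01 0.105 0 0;1 -0.01 0.1 0 0;1 0 0 -0.05 0;1 0 0 -0.05 0;1 0 0 -0.05 0;1 0 0 -0.05 0;1 0 0 0 0;1 0 0 0 0")

```text
clock: 12.4
ee_pos: [0.5723, 0.0066, 0.0851]
tcp_rot: [-0.048, 0.999, 0.001, 0.008]
ft_force: [1.4, 1.2, 39.1]
opening: 0.003
grip_force: 20.4
```

Request:
play_rows(plan="1 0 0 0.1 0;1 0 0 0.1 0;1 -0.01 0.105 0 0;1 -0.01 0.1 0 0;1 0 0 -0.05 0;1 0 0 -0.05 0;1 0 0 -0.05 0;1 0 0 -0.05 0;1 0 0 0 0;1 0 0 0 0")

```text
clock: 13.65
ee_pos: [0.5582, 0.0678, 0.0792]
tcp_rot: [-0.048, 0.999, -0.0, -0.001]
ft_force: [-1.6, -1.7, -0.2]
opening: 0.004
grip_force: 1.5
```

Request:
play_rows(plan="1 0 0 0.1 0;1 0 0 0.1 0;1 -0.105 -0.01 0 0;1 -0.1 -0.01 0 0;1 0 0 -0.05 0;1 0 0 -0.05 0;1 0 0 -0.05 0;1 0 0 -0.05 0;1 0 0 0 0;1 0 0 0 0")

```text
clock: 14.9
ee_pos: [0.5065, 0.0636, 0.085]
tcp_rot: [-0.048, 0.999, 0.002, 0.009]
ft_force: [1.6, -0.1, 47.0]
opening: 0.006
grip_force: 25.8
```

Cells 4 and 2 are taken, with a hard stop at 29 mm. Cells 0, 1, 3 and 5 are empty. Now to the tins.

Request:
play_rows(plan="-1 0 0 0.1 0;-1 0 0 0.2 0;-1 0 0 0.1 0;-1 0.02 0.17 0 0;-1 0.02 0.17 0 0;-1 0.02 0.17 0 0;-1 0 0.15 0 0;-1 0 0 0 0;-1 0 0 0 0;-1 0 0 0 0")

```text
clock: 16.15
ee_pos: [0.5158, 0.2588, 0.1991]
tcp_rot: [-0.047, 0.999, -0.0, -0.0]
ft_force: [-0.0, 0.1, 0.2]
opening: 1.001
grip_force: 0.0
```

```bash
cat >> h.py <<'E'
def tins(im=None):
    """bright low-saturation tin tops in the top view, at z=.06"""
    if im is None: im=camera('top')
    p=im.astype(int); m=((p.min(2)>130)&(p.max(2)-p.min(2)<40)).astype(np.uint8)
    n,l,st,c=cv2.connectedComponentsWithStats(m)
    return [(np.round(c[i]),int(st[i,4]),np.round(at('top',c[i],.06)[:2],4)) for i in range(1,n) if 40<st[i,4]<400 and 150<c[i][1]<330]
E
python3 - <<'E'
from h import *
for t in tins(shot('top','t1.png')[1]): print(t)
s,_=shot('wrist','w2.png');print(s['ee_pos'],s['tcp_rot'])
E
```

```text
(array([463., 230.]), 132, array([ 0.5039, -0.5436]))
(array([185., 263.]), 141, array([0.4002, 0.2831]))
(array([369., 266.]), 147, array([ 0.3951, -0.264 ]))
[0.51576891 0.25896254 0.1993457 ] [-4.74330878e-02  9.98874393e-01 -2.20105279e-04 -4.09913198e-05]
```

View pics/w2.png

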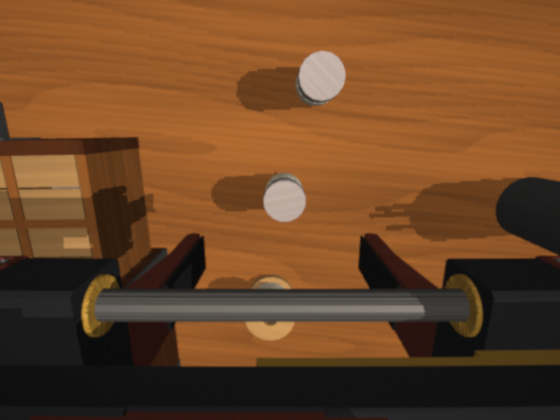

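The wrist view shows tin A's top at (285,201), tin B's at (322,76) and the spool at (270,308). Checking A, B and the missing D.

Run:
```python
from h import *
s=get_state();im=cv2.imread('pics/w2.png')
for u,v in((285,201),(322,76)):
    p=im[v-24:v+25,u-24:u+25].astype(int);m=((p.min(2)>140)&(p.max(2)-p.min(2)<40)).astype(np.uint8)
    n,l,st,c=cv2.connectedComponentsWithStats(m);i=1+np.argmax(st[1:,4]);uv=c[i]+[u-24,v-24]
    print(uv,st[i],at('wrist',uv,.06,s))
t=cv2.imread('pics/t1.png');p=t.astype(int)
m=((p.min(2)>120)&(p.max(2)-p.min(2)<50)).astype(np.uint8);n,l,st,c=cv2.connectedComponentsWithStats(m)
print([(c[i].round(),st[i,4]) for i in range(1,n) if st[i,4]>30])
cv2.imwrite('pics/t1c.png',cv2.resize(t[150:310,150:500],None,fx=2,fy=2))
```

```text
[284.18935837 200.4741784 ] [   3    4   41   40 1278] [0.51442876 0.26216422 0.06      ]
[321.63012896  75.44079719] [   1    0   46   48 1706] [0.39785568 0.28419649 0.06      ]
[(array([391., 213.]), np.int32(116)), (array([462., 227.]), np.int32(254)), (array([184., 263.]), np.int32(152)), (array([369., 266.]), np.int32(155)), (array([ 82., 408.]), np.int32(68)), (array([ 62., 417.]), np.int32(90)), (array([ 10., 418.]), np.int32(52))]
```

View pics/t1c.png

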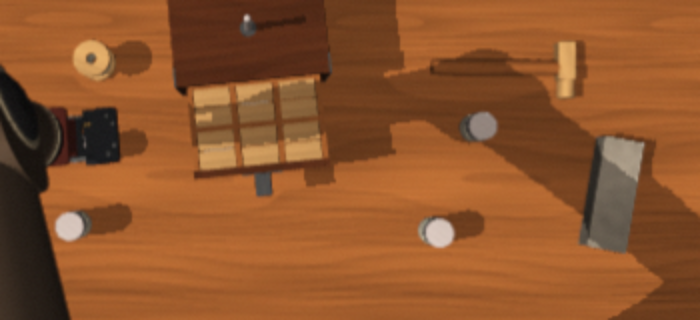

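The arm's shadow just darkens D at (391,213), and all the tins are still in place. Grasping A.

Request:
play_rows(plan="-1 -0.004 0.01 -0.15 0;-1 0 0 -0.15 0;-1 0 0 -0.12 0;-1 0 0 -0.097 0;1 0 0 0 0;1 0 0 0 0;1 0 0 0 0;1 0 0 0 0;1 0 0 0 0;1 0 0 0 0", force=20)

```text
clock: 17.5
ee_pos: [0.5145, 0.2634, 0.045]
tcp_rot: [-0.048, 0.999, 0.0, 0.0]
ft_force: [-0.1, -1.5, 5.8]
opening: 0.474
grip_force: 20.0
```

Request:
play_rows(plan="1 0 0 0 0;1 0 0 0 0;1 0 0 0.15 0;1 0 0 0.15 0;1 0 0 0.15 0;1 0 0 0 0")

```text
clock: 18.25
ee_pos: [0.5158, 0.2646, 0.1827]
tcp_rot: [-0.049, 0.999, 0.002, 0.003]
ft_force: [-0.6, -1.0, -2.2]
opening: 0.475
grip_force: 20.0
```

Request:
play_rows(plan="1 0.035 -0.163 0 0;1 0.035 -0.163 0 0;1 0.035 -0.163 0 0;1 0.035 -0.163 0 0;1 0 0 -0.05 0;1 0 0 0 0;1 0 0 0 0")

```text
clock: 19.12
ee_pos: [0.5556, 0.0695, 0.1638]
tcp_rot: [-0.05, 0.999, 0.0, -0.001]
ft_force: [-0.2, 0.0, -1.7]
opening: 0.475
grip_force: 20.0
```

Request:
play_rows(plan="1 0.007 -0.003 -0.05 0;1 0 0 -0.05 0;1 0 0 -0.05 0;1 0 0 0 0;1 0 0 0 0")

```text
clock: 19.75
ee_pos: [0.5598, 0.068, 0.1196]
tcp_rot: [-0.049, 0.999, 0.0, 0.002]
ft_force: [5.3, 1.9, 0.8]
opening: 0.473
grip_force: 20.0
```

Request:
play_rows(plan="1 0.01 0 -0.005 0;1 0 0 0 0;1 0 0 0 0")

```text
clock: 20.12
ee_pos: [0.5616, 0.0674, 0.118]
tcp_rot: [-0.049, 0.999, 0.0, 0.0]
ft_force: [3.1, 2.6, 1.0]
opening: 0.479
grip_force: 20.0
```

Run:
```python
from h import *
s,_=shot('wrist','w3.png');print(s['ee_pos'],s['ft_force'],s['wrist_torque'])
```

```text
[0.56157164 0.06739168 0.11797394] [3.12058014 2.64219441 0.99976837] [ 4.50602395e-01 -7.47225889e-01  1.61096994e-04]
```

View pics/w3.png

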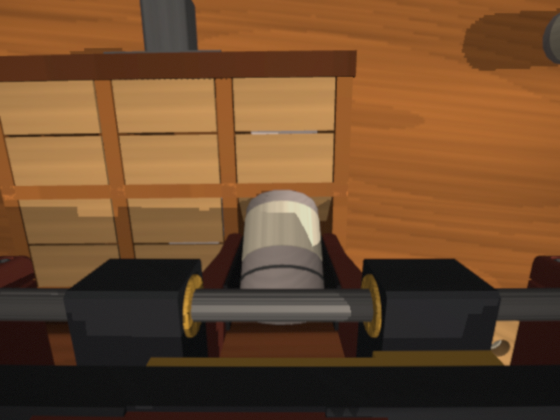

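Run:
```python
from h import *
s=get_state();e=s['ee_pos'];print(e)
for z in (-.044,-.030,-.015,0,.016):
    print(z,[proj('wrist',[e[0]+dx,e[1]+dy,e[2]+z],s).round() for dx,dy in((-.021,0),(0,-.021),(0,.021),(.021,0))])
a=np.radians(5.6);X=np.array([np.cos(a),np.sin(a),0]);Y=np.array([-np.sin(a),np.cos(a),0])
T=np.array([.533,.0041,.103])
for i in(-.004,.004,.058,.066): print(i,[proj('wrist',T+i*X+j*Y,s).round() for j in(.035,.089)])
```

```text
[0.56157452 0.06739726 0.11799894]
-0.044 [array([284., 203.]), array([250., 230.]), array([312., 236.]), array([278., 262.])]
-0.03 [array([284., 208.]), array([247., 237.]), array([314., 243.]), array([278., 271.])]
-0.015 [array([284., 215.]), array([245., 246.]), array([316., 253.]), array([277., 282.])]
0 [array([285., 223.]), array([241., 256.]), array([320., 263.]), array([277., 295.])]
0.016 [array([285., 233.]), array([237., 270.]), array([323., 277.]), array([276., 312.])]
-0.004 [array([235., 184.]), array([333., 184.])]
0.004 [array([235., 198.]), array([332., 198.])]
0.058 [array([239., 286.]), array([328., 286.])]
0.066 [array([239., 298.]), array([328., 298.])]
```

The wrist view suggests tin A is pitched in the grip, its bottom rim on the middle wall at v≈195. I'll lift it and check.

Request:
play_rows(plan="1 0 0 0.1 0;1 0 0 0.15 0;1 0 0 0.1 0;1 0 0 0 0;1 0 0 0 0", force=40)

```text
clock: 20.8
ee_pos: [0.5598, 0.0668, 0.2212]
tcp_rot: [-0.049, 0.999, -0.0, -0.002]
ft_force: [0.3, 0.2, -2.2]
opening: 0.467
grip_force: 40.0
```

Run:
```python
from h import *
s,_=shot('wrist','w4.png');e=s['ee_pos'];print(e)
for z in (-.044,-.015,.016):
    print(z,[proj('wrist',[e[0]+dx,e[1]+dy,e[2]+z],s).round() for dx,dy in((-.021,0),(0,-.021),(0,.021),(.021,0))])
```

```text
[0.55980089 0.06682629 0.22121646]
-0.044 [array([284., 203.]), array([250., 231.]), array([312., 236.]), array([278., 262.])]
-0.015 [array([284., 215.]), array([245., 246.]), array([316., 253.]), array([277., 282.])]
0.016 [array([285., 232.]), array([237., 269.]), array([323., 277.]), array([276., 312.])]
```

View pics/w4.png

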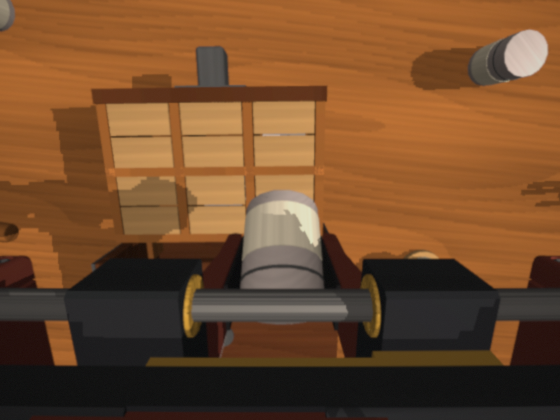

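Run:
```python
import cv2,numpy as np
a=cv2.imread('pics/w4.png');b=cv2.imread('pics/w1.png')
A=cv2.resize(a[180:330,220:350],None,fx=4,fy=4,interpolation=cv2.INTER_CUBIC)
A=np.clip(A.astype(float)*1.5,0,255).astype(np.uint8)
B=cv2.resize(a[20:95,460:555],None,fx=2.7,fy=2.7,interpolation=cv2.INTER_CUBIC)
C=np.zeros((600,790,3),np.uint8);C[:A.shape[0],:A.shape[1]]=A;C[:B.shape[0],525:525+B.shape[1]]=B
cv2.imwrite('pics/c2.png',C)
```

```text
(no output)
```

View pics/c2.png

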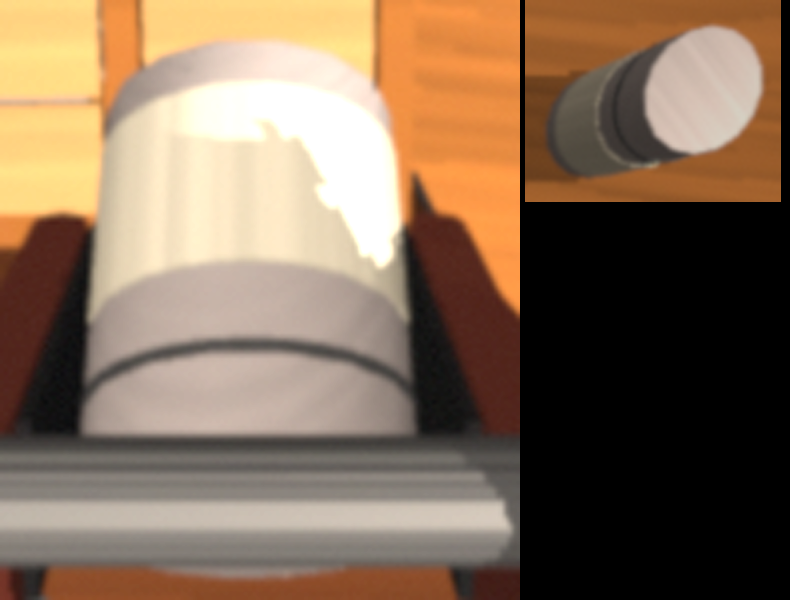

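The crop shows tin A lying almost along x in the grip. Its bottom rim is at v≈191, toward the robot, and its top end at v≈324. Fitting the tilt.

Run:
```python
from h import *
s=get_state();e=np.array(s['ee_pos']);W=Ro.from_quat(s['tcp_rot']).as_matrix()
ph=np.linspace(0,2*np.pi,73)
for th in range(40,111,10):
  t=np.radians(th)
  for g in (30,40,48,):
    out=[]
    for h in (0,4,60):
        ax=np.array([-np.sin(t),0,-np.cos(t)]) # toward the bottom, in world x,z
        e2=np.array([np.cos(t),0,-np.sin(t)]);yy=np.array([0,1,0])
        c=np.array([0,0,.008])+ax*(g-h)/1000
        P=np.array([proj('wrist',e+np.array(Ro.from_euler('z',5.6,degrees=True).as_matrix()@(c+.021*(np.cos(p)*e2+np.sin(p)*yy))),s) for p in ph])
        out+=[P[:,1].min().round(),P[:,1].max().round(),np.ptp(P[:,0]).round()]
    print(th,g,out)
```

```text
40 30 [np.float64(195.0), np.float64(237.0), np.float64(74.0), np.float64(201.0), np.float64(242.0), np.float64(75.0), np.float64(313.0), np.float64(338.0), np.float64(93.0)]
40 40 [np.float64(180.0), np.float64(223.0), np.float64(72.0), np.float64(186.0), np.float64(228.0), np.float64(73.0), np.float64(289.0), np.float64(318.0), np.float64(90.0)]
40 48 [np.float64(169.0), np.float64(213.0), np.float64(70.0), np.float64(174.0), np.float64(218.0), np.float64(71.0), np.float64(271.0), np.float64(303.0), np.float64(87.0)]
50 30 [np.float64(195.0), np.float64(228.0), np.float64(76.0), np.float64(202.0), np.float64(234.0), np.float64(77.0), np.float64(325.0), np.float64(332.0), np.float64(91.0)]
50 40 [np.float64(177.0), np.float64(213.0), np.float64(74.0), np.float64(184.0), np.float64(219.0), np.float64(75.0), np.float64(300.0), np.float64(313.0), np.float64(88.0)]
50 48 [np.float64(164.0), np.float64(201.0), np.float64(73.0), np.float64(171.0), np.float64(207.0), np.float64(74.0), np.float64(281.0), np.float64(298.0), np.float64(86.0)]
60 30 [np.float64(198.0), np.float64(219.0), np.fl
[... 722 characters left out ...]
4(190.0), np.float64(201.0), np.float64(81.0), np.float64(299.0), np.float64(317.0), np.float64(84.0)]
70 48 [np.float64(164.0), np.float64(181.0), np.float64(80.0), np.float64(172.0), np.float64(188.0), np.float64(81.0), np.float64(284.0), np.float64(298.0), np.float64(84.0)]
80 30 [np.float64(205.0), np.float64(211.0), np.float64(84.0), np.float64(212.0), np.float64(220.0), np.float64(84.0), np.float64(307.0), np.float64(344.0), np.float64(82.0)]Traceback (most recent call last):
  File "<stdin>", line 12, in <module>
  File "h.py", line 18, in proj
    c=get_calibration(n);K=np.array(c['camera_matrix']);k=c['k1'];X=np.asarray(X,float)
ValueError: time passes only in moves, steps and waits
```

Tin A is pitched about 42° and held about 34 mm from its bottom. Off-centre flap force turned it about the pad axis. I'll take it low over clear bench and ease the grip so the bottom-heavy tin swings upright. After that I'll regrasp with the fingers along x, which resists that rotation.

Request:
play_rows(plan="1 -0.05 0.145 0 0;1 -0.05 0.145 0 0;1 -0.05 0.145 0 0;1 -0.05 0.145 0 0;1 0 0 -0.1 0;1 0 0 -0.15 0;1 0 0 -0.15 0;1 0 0 -0.1 0;1 0 0 -0.06 0;1 0 0 0 0")

```text
clock: 22.1
ee_pos: [0.5002, 0.2403, 0.0533]
tcp_rot: [-0.049, 0.999, -0.001, -0.002]
ft_force: [0.6, -0.1, -1.4]
opening: 0.471
grip_force: 40.0
```

```bash
python3 - <<'E'
import re
t=open('h.py').read()
t=t.replace("def shot","_C={}\n_gc=get_calibration\ndef get_calibration(n):\n    if n not in _C: _C[n]=_gc(n)\n    return _C[n]\ndef shot",1)
t+='''
def tilt(f):
    s,im=shot('wrist',f); g=im[150:300,276:290].mean(1).round().astype(int)
    print(s['ee_pos'],s['ft_force'],s['opening']); print([ (150+i,*g[i]) for i in range(0,150,4)])
    return s,im
'''
open('h.py','w').write(t)
E
python3 -c "
from h import *
im=cv2.imread('pics/w4.png')[:,:,::-1];g=im[150:300,276:290].mean(1).round().astype(int);print([(150+i,*map(int,g[i])) for i in range(0,150,4)])
tilt('w5.png')"
```

```text
[(150, 193, 143, 88), (154, 205, 153, 93), (158, 198, 148, 90), (162, 198, 148, 90), (166, 173, 116, 63), (170, 159, 96, 45), (174, 168, 109, 58), (178, 192, 142, 87), (182, 191, 142, 87), (186, 190, 142, 87), (190, 170, 143, 120), (194, 165, 149, 139), (198, 168, 151, 141), (202, 218, 204, 174), (206, 220, 206, 175), (210, 204, 190, 161), (214, 189, 174, 148), (218, 168, 154, 131), (222, 168, 154, 132), (226, 167, 154, 131), (230, 168, 154, 131), (234, 167, 154, 131), (238, 168, 154, 132), (242, 167, 154, 131), (246, 135, 122, 113), (250, 132, 119, 111), (254, 132, 119, 112), (258, 133, 120, 112), (262, 130, 117, 110), (266, 60, 57, 54), (270, 134, 121, 113), (274, 131, 119, 111), (278, 130, 117, 110), (282, 134, 121, 113), (286, 133, 120, 113), (290, 47, 44, 41), (294, 77, 74, 70), (298, 84, 80, 76)]
[0.50018565 0.24034776 0.05328278] [ 0.60905137 -0.10854901 -1.36821992] 0.4707504776646358
[(150, np.int64(191), np.int64(115), np.int64(54)), (154, np.int64(181), np.int64(109), np.int64(51)), (158, np.int64(183), np.int64(110), np.int64(51)), (162, np.int64(190), np.int64(114), np.i
[... 1060 characters left out ...]
134), np.int64(121), np.int64(112)), (250, np.int64(131), np.int64(118), np.int64(110)), (254, np.int64(131), np.int64(118), np.int64(110)), (258, np.int64(132), np.int64(119), np.int64(111)), (262, np.int64(129), np.int64(117), np.int64(109)), (266, np.int64(59), np.int64(56), np.int64(54)), (270, np.int64(133), np.int64(120), np.int64(113)), (274, np.int64(130), np.int64(118), np.int64(110)), (278, np.int64(129), np.int64(116), np.int64(109)), (282, np.int64(133), np.int64(120), np.int64(112)), (286, np.int64(132), np.int64(119), np.int64(112)), (290, np.int64(46), np.int64(43), np.int64(41)), (294, np.int64(77), np.int64(74), np.int64(70)), (298, np.int64(84), np.int64(80), np.int64(76))]
```

Request:
play_rows(plan="1 0 0 -0.03 0;1 0 0 0 0;1 0 0 0 0", force=12)

```text
clock: 22.52
ee_pos: [0.5015, 0.2412, 0.0464]
tcp_rot: [-0.049, 0.999, 0.0, 0.0]
ft_force: [0.4, 0.0, -2.5]
opening: 0.479
grip_force: 12.0
```

Request:
play_rows(plan="1 0 0 0 0;1 0 0 0 0;1 0 0 0 0", force=6)

```text
clock: 22.9
ee_pos: [0.5013, 0.2411, 0.046]
tcp_rot: [-0.049, 0.999, 0.0, 0.0]
ft_force: [0.5, 0.5, -2.2]
opening: 0.478
grip_force: 6.0
```

```bash
cat >> h.py <<'E'
def edges(f):
    s,im=shot('wrist',f); g=im[150:300,276:290].astype(int).mean(1); d=g[:,0]-g[:,2]
    top=150+np.argmax(d<60); br=g.sum(1)/3
    dk=[150+i for i in range(80,135) if br[i]<90]
    print(np.round(s['ee_pos'],4),np.round(s['ft_force'],1),round(s['opening'],3),'top edge',top,'dark',dk); return s,im
E
python3 -c "
from h import *
edges('w6.png')"
```

```text
[0.5013 0.2411 0.046 ] [ 0.5  0.5 -2.2] 0.478 top edge 190 dark [264, 265, 266, 267]
```

Request:
play_rows(plan="1 0 0 -0.02 0;1 0 0 0 0;1 0 0 0 0;1 0 0 0 0", force=3)

```text
clock: 23.45
ee_pos: [0.5013, 0.2411, 0.0399]
tcp_rot: [-0.049, 0.999, 0.0, 0.0]
ft_force: [0.5, 0.6, -1.7]
opening: 0.478
grip_force: 3.0
```

```bash
python3 -c "
from h import *
edges('w7.png')"
```

```text
[0.5013 0.2411 0.0399] [ 0.5  0.6 -1.7] 0.478 top edge 190 dark [264, 265, 266, 267]
```

Request:
play_rows(plan="1 0 0 -0.01 0;1 0 0 -0.01 0;1 0 0 0 0", force=5)

```text
clock: 23.88
ee_pos: [0.5026, 0.2415, 0.0346]
tcp_rot: [-0.048, 0.999, 0.001, 0.001]
ft_force: [1.4, 0.1, 4.9]
opening: 0.474
grip_force: 5.0
```

Request:
play_rows(plan="1 0 0 -0.01 0;1 0 0 0 0")

```text
clock: 24.12
ee_pos: [0.503, 0.2416, 0.0319]
tcp_rot: [-0.048, 0.999, 0.001, 0.002]
ft_force: [1.7, -0.4, 5.1]
opening: 0.476
grip_force: 5.0
```

Request:
play_rows(plan="1 0 0 -0.01 0;1 0 0 0 0")

```text
clock: 24.38
ee_pos: [0.503, 0.2417, 0.0289]
tcp_rot: [-0.048, 0.999, 0.001, 0.002]
ft_force: [1.6, 0.8, 5.4]
opening: 0.474
grip_force: 5.0
```

```bash
python3 -c "
from h import *
edges('w8.png')"
```

```text
[0.503  0.2417 0.0289] [1.6 0.8 5.4] 0.474 top edge 196 dark [281, 282, 283, 284]
```

Request:
play_rows(plan="1 -0.02 0 0 0;1 -0.02 0 0 0;1 -0.02 0 0 0;1 -0.02 0 0 0;1 0 0 0 0")

```text
clock: 25.05
ee_pos: [0.4757, 0.2411, 0.0276]
tcp_rot: [-0.049, 0.999, -0.0, -0.001]
ft_force: [-1.8, -0.4, 2.9]
opening: 0.482
grip_force: 5.0
```

```bash
python3 -c "
from h import *
edges('w9.png')"
```

```text
[0.4757 0.2411 0.0276] [-1.8 -0.4  2.9] 0.482 top edge 202 dark [263, 264, 265, 266]
```

View pics/w9.png

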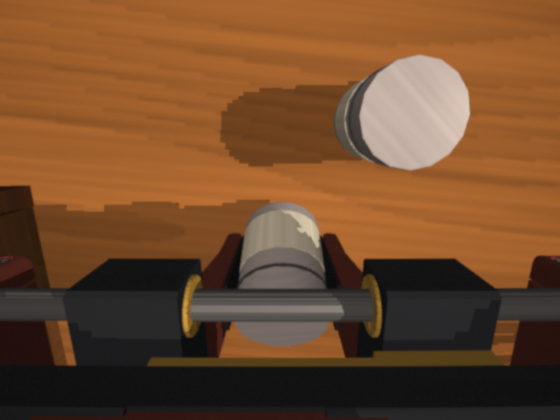

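Request:
play_rows(plan="1 -0.02 0 0 0;1 -0.02 0 0 0;1 -0.02 0 0 0;1 0 0 0 0")

```text
clock: 25.6
ee_pos: [0.4582, 0.241, 0.0278]
tcp_rot: [-0.049, 0.999, -0.0, -0.001]
ft_force: [-0.9, -0.3, -0.2]
opening: 0.48
grip_force: 5.0
```

```bash
python3 -c "
from h import *
s,im=edges('w10.png')
g=im[150:360,276:290].astype(int).mean((1,2));print([(150+i,int(g[i])) for i in range(40,210,4)])"
```

```text
[0.4582 0.241  0.0278] [-0.9 -0.3 -0.2] 0.48 top edge 202 dark [263, 264, 265, 266]
[(190, 69), (194, 99), (198, 100), (202, 113), (206, 125), (210, 143), (214, 135), (218, 132), (222, 132), (226, 132), (230, 132), (234, 132), (238, 132), (242, 131), (246, 128), (250, 106), (254, 105), (258, 106), (262, 91), (266, 75), (270, 107), (274, 104), (278, 105), (282, 108), (286, 105), (290, 42), (294, 72), (298, 78), (302, 85), (306, 120), (310, 124), (314, 90), (318, 82), (322, 96), (326, 107), (330, 108), (334, 105), (338, 108), (342, 106), (346, 100), (350, 92), (354, 93), (358, 69)]
```

```bash
cat >> h.py <<'E'
def model(th,g,hs,s):
    e=np.array(s['ee_pos']);t=np.radians(th);ax=np.array([-np.sin(t),0,-np.cos(t)]);e2=np.array([np.cos(t),0,-np.sin(t)])
    Z=Ro.from_euler('z',5.6,degrees=True).as_matrix();ph=np.linspace(np.pi/2,3*np.pi/2,19);r=[]
    for h in hs:
        P=np.array([proj('wrist',e+Z@(np.array([0,0,.008])+ax*(g-h)/1000+.021*(np.cos(p)*e2+np.sin(p)*np.array([0,1,0]))),s)[1] for p in ph])
        r.append(P.min())
    return np.array(r)
def fit(obs,s,hg):
    from scipy.optimize import least_squares
    return least_squares(lambda p:model(p[0],p[1],[0,hg],s)-obs,[30,30]).x
E
python3 - <<'E'
from h import *
from scipy.optimize import least_squares
s=get_state()
O=[(190.5,200,245,264.5),(202,209,250,263.5)]
def f(p):
    r=[]
    for k,o in enumerate(O): r+=list(model(p[2*k],p[2*k+1],[0,p[4],p[5],p[6]],s)-np.array(o))
    return r
q=least_squares(f,[42,34,35,26,4,35,45]);print(q.x.round(1),np.round(q.fun,1))
print(fit((196,281.5),s,q.x[6]))
E
```

```text
[19.7 40.3 11.6 33.1  9.9 48.8 60.1] [ 0.1 -0.3  1.  -0.8 -0.1  0.4 -1.2  0.8]
[22.52176423 32.76951378]
```

The fit now makes sense: the dark line is the lid edge. Tilt was about 20° and is now about 12°, with the tin on the bench. I'll release it so it settles and then regrasp with the fingers along x and 60 N.

Request:
play_rows(plan="-1 0 0 0 0;-1 0 0 0 0;-1 0 0 0 0;-1 0 0 0 0;-1 0 0 0 0;-1 0 0 0.1 0;-1 0 0 0.15 0;-1 0 0 0.2 0;-1 0 0 0.15 0;-1 0 0 0 0")

```text
clock: 26.9
ee_pos: [0.461, 0.2421, 0.2115]
tcp_rot: [-0.049, 0.999, 0.002, 0.003]
ft_force: [1.0, -0.5, 0.2]
opening: 0.999
grip_force: 0.0
```

```bash
cat >> h.py <<'E'
def wt(f,uv=None,z=.06):
    """tin tops seen by the wrist camera"""
    s,im=shot('wrist',f); p=im.astype(int); m=((p.min(2)>140)&(p.max(2)-p.min(2)<40)).astype(np.uint8)
    n,l,st,c=cv2.connectedComponentsWithStats(m)
    print(np.round(s['ee_pos'],4),np.round(s['ft_force'],1))
    for i in range(1,n):
        if 300<st[i,4]<6000 and c[i][1]<285: print(c[i].round(1),st[i,2:],at('wrist',c[i],z,s)[:2].round(4))
E
python3 -c "
from h import *
print(get_state()['q'].round(2))
wt('w11.png')
for t in tins(): print(t)"
```

```text
[-0.81  0.25  0.28  1.9  -0.08  1.    1.18]
[0.461  0.2421 0.2115] [ 1.  -0.5  0.2]
[329.8 138.5] [  41   42 1350] [0.3976 0.284 ]
[280.4 181.9] [  40   39 1226] [0.4446 0.2403]
(array([461., 233.]), 228, array([ 0.4946, -0.5366]))
(array([186., 263.]), 97, array([0.3995, 0.2786]))
(array([369., 266.]), 145, array([ 0.3952, -0.2638]))
```

Tin A stands at (0.4446, 0.2403). I'll turn the tool by -90° above it.

Request:
play_rows(plan="-1 -0.055 -0.006 0 -0.165;-1 0 0 0 -0.165;-1 0 0 0 -0.165;-1 0 0 0 -0.165;-1 0 0 0 -0.165;-1 0 0 0 -0.165;-1 0 0 0 -0.165;-1 0 0 0 -0.165;-1 0 0 0 -0.165;-1 0 0 0 -0.015")

```text
clock: 28.25
ee_pos: [0.442, 0.2389, 0.2064]
tcp_rot: [0.672, 0.741, -0.001, 0.0]
ft_force: [0.6, 0.2, 1.5]
opening: 1.0
grip_force: 0.0
```

Request:
play_rows(plan="-1 0 0 0 0;-1 0 0 0 0")

```text
clock: 28.5
ee_pos: [0.4426, 0.2391, 0.2075]
tcp_rot: [0.671, 0.741, -0.0, -0.0]
ft_force: [0.5, -0.4, -0.2]
opening: 0.999
grip_force: 0.0
```

```bash
python3 -c "
from h import *
print(get_state()['q'].round(2),get_state()['tcp_rot'].round(4))
wt('w12.png')"
```

```text
[-1.04  0.24  0.54  1.95 -0.15  0.99 -0.34] [ 6.711e-01  7.414e-01 -3.000e-04 -0.000e+00]
[0.4426 0.2391 0.2075] [ 0.5 -0.4 -0.2]
[240.8 149.7] [  41   42 1330] [0.3981 0.2846]
[284.6 198.5] [  39   38 1177] [0.445  0.2409]
```

Request:
play_rows(plan="-1 0.008 0.005 -0.15 0;-1 0 0 -0.15 0;-1 0 0 -0.15 0;-1 0 0 -0.07 0;-1 0 0 -0.025 0;1 0 0 0 0;1 0 0 0 0;1 0 0 0 0;1 0 0 0 0;1 0 0 0 0", force=20)

```text
clock: 29.8
ee_pos: [0.4453, 0.241, 0.0447]
tcp_rot: [0.672, 0.741, 0.0, 0.0]
ft_force: [-0.8, -0.1, 0.1]
opening: 0.475
grip_force: 20.1
```

Request:
play_rows(plan="1 0 0 0 0;1 0 0 0 0;1 0 0 0.05 0;1 0 0 0.1 0;1 0 0 0.15 0;1 0 0 0.1 0;1 0 0 0.05 0;1 0 0 0 0", force=60)

```text
clock: 30.8
ee_pos: [0.4453, 0.241, 0.18]
tcp_rot: [0.672, 0.741, 0.001, -0.0]
ft_force: [1.3, 0.9, -2.6]
opening: 0.473
grip_force: 60.0
```

```bash
python3 -c "
from h import *
s,im=edges('w13.png')
g=im[150:360,276:290].astype(int).mean((1,2));print([(150+i,int(g[i])) for i in range(30,210,4)])
e=s['ee_pos']
for z in(-.044,.016):print([proj('wrist',e+np.array([0,y,z]),s).round() for y in(.021,-.021)])"
```

```text
[0.4453 0.241  0.18  ] [ 1.3  0.9 -2.6] 0.473 top edge 206 dark []
[(180, 109), (184, 109), (188, 110), (192, 110), (196, 110), (200, 110), (204, 111), (208, 149), (212, 154), (216, 154), (220, 140), (224, 86), (228, 121), (232, 120), (236, 174), (240, 173), (244, 173), (248, 172), (252, 172), (256, 172), (260, 172), (264, 172), (268, 172), (272, 171), (276, 171), (280, 171), (284, 171), (288, 133), (292, 68), (296, 74), (300, 86), (304, 89), (308, 91), (312, 89), (316, 76), (320, 57), (324, 26), (328, 25), (332, 26), (336, 24), (340, 24), (344, 23), (348, 23), (352, 22), (356, 37)]
[array([285., 204.]), array([279., 262.])]
[array([287., 233.]), array([278., 312.])]
```

Request:
play_rows(plan="1 0.037 -0.057 0 0;1 0.075 -0.115 0 0;1 0.075 -0.115 0 0;1 0.075 -0.115 0 0;1 0.075 -0.115 0 0;1 0.038 -0.058 0 0;1 0 0 -0.05 0;1 0 0 -0.02 0;1 0 0 0 0;1 0 0 0 0")

```text
clock: 32.1
ee_pos: [0.5574, 0.0692, 0.1583]
tcp_rot: [0.671, 0.741, 0.0, -0.0]
ft_force: [-0.0, 0.2, -1.7]
opening: 0.473
grip_force: 60.0
```

```bash
python3 -c "
from h import *
s,im=edges('w14.png')
e=s['ee_pos'];T=np.array([.533,.0041,.103]);a=np.radians(5.6);X=np.array([np.cos(a),np.sin(a),0]);Y=np.array([-np.sin(a),np.cos(a),0])
print('cell5',T+.031*X+.062*Y)
for i,j in((-.066,.097),(.0,.097),(.0,.031),(-.058,.089),(.004,.089)):print(i,j,proj('wrist',T+i*X+j*Y,s).round(1))
"
```

```text
[0.5574 0.0692 0.1583] [-0.   0.2 -1.7] 0.473 top edge 206 dark []
cell5 [0.55780191 0.06882917 0.103     ]
-0.066 0.097 [141.2 180.1]
0.0 0.097 [237.3 180.2]
0.0 0.031 [240.4 269. ]
-0.058 0.089 [154.  191.6]
0.004 0.089 [243.5 191.7]
```

View pics/w14.png

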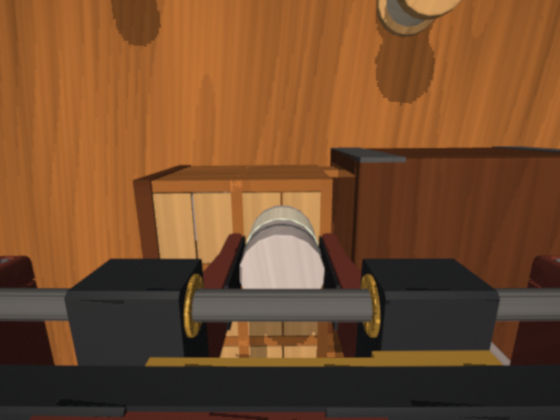

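The view shows the tin upright over cell 5, with the flap split at u=283 and the tin axis at u≈283. The tray edges are where the model puts them. Inserting.

Request:
play_rows(plan="1 0.001 -0.001 -0.04 0;1 0 0 -0.03 0;1 0 0 -0.03 0;1 0 0 -0.02 0;1 0 0 -0.017 0;1 0 0 0 0;1 0 0 0 0")

```text
clock: 33.02
ee_pos: [0.558, 0.0679, 0.1173]
tcp_rot: [0.672, 0.741, -0.0, 0.0]
ft_force: [0.3, 0.2, -2.6]
opening: 0.464
grip_force: 60.0
```

```bash
python3 -c "
from h import *
s,im=edges('w15.png');print(s['wrist_torque'])
g=im[150:360,276:290].astype(int).mean((1,2));print([(150+i,int(g[i])) for i in range(40,150,3)])
"
```

```text
[0.558  0.0679 0.1173] [ 0.3  0.2 -2.6] 0.464 top edge 205 dark []
[-0.08273728  0.06623958  0.00995042]
[(190, 105), (193, 105), (196, 106), (199, 105), (202, 96), (205, 74), (208, 91), (211, 94), (214, 159), (217, 175), (220, 153), (223, 115), (226, 121), (229, 133), (232, 132), (235, 174), (238, 191), (241, 191), (244, 191), (247, 190), (250, 190), (253, 190), (256, 190), (259, 190), (262, 190), (265, 190), (268, 189), (271, 189), (274, 189), (277, 189), (280, 188), (283, 188), (286, 188), (289, 96), (292, 75), (295, 89), (298, 92)]
```

Request:
play_rows(plan="-0.2 0 0 0 0;-0.2 0 0 0 0;-0.2 0 0 0 0;-0.2 0 0 0 0;-0.2 0 0 0.05 0;-0.2 0 0 0.1 0;-0.2 0 0 0.1 0;1 0 0 0 0;1 0 0 0 0;1 0 0 0 0", force=20)

```text
clock: 34.33
ee_pos: [0.5573, 0.068, 0.1915]
tcp_rot: [0.672, 0.741, -0.001, -0.0]
ft_force: [0.3, 0.3, -0.1]
opening: 0.298
grip_force: 0.0
```

Request:
play_rows(plan="1 0 0 0 0;1 0 0 0 0;1 0 0 0 0;1 0 0 -0.15 0;1 0 0 -0.1 0;1 0 0 -0.05 0;1 0 0 -0.05 0;1 0 0 -0.012 0;1 0 0 0 0;1 0 0 0 0")

```text
clock: 35.58
ee_pos: [0.5603, 0.0681, 0.0854]
tcp_rot: [0.672, 0.741, 0.002, 0.001]
ft_force: [1.5, 0.0, 6.3]
opening: 0.005
grip_force: 5.1
```

Contact at exactly 29 mm depth, so tin A is seated in cell 5. Next is tin B.

Request:
play_rows(plan="1 0 0 0.1 0;1 0 0 0.18 0;-1 -0.05 0.06 0.1 0;-1 -0.1 0.12 0 0;-1 -0.1 0.13 0 0;-1 -0.1 0.13 0 0;-1 -0.1 0.13 0 0;-1 -0.06 0.1 0 0;-1 -0.02 0.05 0 0;-1 0 0 0 0")

```text
clock: 36.83
ee_pos: [0.3993, 0.2845, 0.1979]
tcp_rot: [0.671, 0.741, 0.0, 0.0]
ft_force: [0.2, -1.3, 0.2]
opening: 0.872
grip_force: 0.0
```

Request:
play_rows(plan="-1 0 0 0 0;-1 0 0 0 0")

```text
clock: 37.08
ee_pos: [0.3998, 0.2826, 0.1977]
tcp_rot: [0.673, 0.74, -0.0, 0.0]
ft_force: [-0.8, 0.7, 1.0]
opening: 0.998
grip_force: 0.0
```

```bash
python3 -c "
from h import *
wt('w16.png')"
```

```text
[0.3998 0.2826 0.1977] [-0.8  0.7  1. ]
[280.3 199.9] [  40   40 1248] [0.398  0.2847]
```

Request:
play_rows(plan="-1 -0.005 0.007 -0.12 0;-1 0 0 -0.15 0;-1 0 0 -0.15 0;-1 0 0 -0.06 0;-1 0 0 -0.03 0;1 0 0 0 0;1 0 0 0 0;1 0 0 0 0;1 0 0 0 0;1 0 0 0 0", force=20)

```text
clock: 38.38
ee_pos: [0.3976, 0.2863, 0.045]
tcp_rot: [0.672, 0.741, 0.0, 0.0]
ft_force: [1.4, 0.2, 0.3]
opening: 0.478
grip_force: 20.1
```

Request:
play_rows(plan="1 0 0 0 0;1 0 0 0 0;1 0 0 0.05 0;1 0 0 0.1 0;1 0 0 0.15 0;1 0 0 0.1 0;1 0 0 0.05 0;1 0 0 0 0", force=60)

```text
clock: 39.38
ee_pos: [0.3975, 0.2863, 0.1803]
tcp_rot: [0.672, 0.741, 0.001, -0.0]
ft_force: [0.0, 0.7, -1.3]
opening: 0.473
grip_force: 60.0
```

```bash
cat >> h.py <<'E'
def held(f):
    s,im=edges(f); g=im[:300,276:290].astype(int).mean((1,2)); print('lid edge',[int(v) for v in range(225,250) if g[v+1]-g[v-1]>30]); return s
E
python3 -c "
from h import *
held('w17.png')"
```

```text
[0.3975 0.2863 0.1803] [ 0.   0.7 -1.3] 0.473 top edge 208 dark []
lid edge [237, 238]
```

Request:
play_rows(plan="1 0.025 -0.06 0 0;1 0.048 -0.13 0 0;1 0.048 -0.13 0 0;1 0.048 -0.13 0 0;1 0.048 -0.13 0 0;1 0.048 -0.13 0 0;1 0.048 -0.13 0 0;1 0.035 -0.105 0 0;1 0 0 -0.05 0;1 0 0 -0.02 0")

```text
clock: 40.67
ee_pos: [0.5004, 0.003, 0.1565]
tcp_rot: [0.672, 0.741, -0.001, -0.001]
ft_force: [-0.7, 0.9, -1.2]
opening: 0.47
grip_force: 60.0
```

Request:
play_rows(plan="1 0 0 0 0;1 0 0 0 0;1 0 0 0 0")

```text
clock: 41.05
ee_pos: [0.502, 0.0031, 0.159]
tcp_rot: [0.672, 0.741, 0.0, 0.0]
ft_force: [1.0, 1.5, -1.6]
opening: 0.472
grip_force: 60.0
```

```bash
python3 -c "
from h import *
held('w18.png')"
```

```text
[0.502  0.0031 0.159 ] [ 1.   1.5 -1.6] 0.472 top edge 208 dark []
lid edge [237, 238]
```

Request:
play_rows(plan="1 0 -0.001 -0.04 0;1 0 0 -0.03 0;1 0 0 -0.03 0;1 0 0 -0.02 0;1 0 0 -0.018 0;1 0 0 0 0;1 0 0 0 0")

```text
clock: 41.98
ee_pos: [0.5017, 0.0022, 0.1173]
tcp_rot: [0.672, 0.741, -0.0, -0.0]
ft_force: [-0.2, -0.6, -2.3]
opening: 0.467
grip_force: 60.0
```

```bash
python3 -c "
from h import *
held('w19.png')"
```

```text
[0.5017 0.0022 0.1173] [-0.2 -0.6 -2.3] 0.467 top edge 208 dark []
lid edge [237, 238]
```

Request:
play_rows(plan="-0.2 0 0 0 0;-0.2 0 0 0 0;-0.2 0 0 0 0;-0.2 0 0 0 0;-0.2 0 0 0.05 0;-0.2 0 0 0.1 0;-0.2 0 0 0.1 0;1 0 0 0 0;1 0 0 0 0;1 0 0 0 0", force=20)

```text
clock: 43.28
ee_pos: [0.5013, 0.0023, 0.1916]
tcp_rot: [0.672, 0.741, -0.001, -0.0]
ft_force: [0.3, 0.3, -0.4]
opening: 0.298
grip_force: 0.0
```

Request:
play_rows(plan="1 0 0 0 0;1 0 0 0 0;1 0 0 0 0;1 0 0 -0.15 0;1 0 0 -0.1 0;1 0 0 -0.05 0;1 0 0 -0.05 0;1 0 0 -0.012 0;1 0 0 0 0;1 0 0 0 0")

```text
clock: 44.52
ee_pos: [0.5045, 0.0025, 0.0854]
tcp_rot: [0.672, 0.741, 0.002, 0.002]
ft_force: [2.1, 0.2, 8.3]
opening: 0.002
grip_force: 4.9
```

```bash
python3 -c "
from h import *
for t in tins(shot('top','t2.png')[1]): print(t)"
```

```text
(array([369., 266.]), 146, array([ 0.395, -0.264]))
```

Cell 1 is done. Tin C next.

Request:
play_rows(plan="1 0 0 0.1 0;1 0 0 0.18 0;-1 -0.03 -0.07 0.1 0;-1 -0.06 -0.13 0 0;-1 -0.06 -0.14 0 0;-1 -0.06 -0.14 0 0;-1 -0.06 -0.14 0 0;-1 -0.06 -0.13 0 0;-1 -0.033 -0.09 0 0;-1 0 -0.043 0 0")

```text
clock: 45.82
ee_pos: [0.3922, -0.2645, 0.1983]
tcp_rot: [0.673, 0.74, 0.0, 0.001]
ft_force: [-0.0, 0.2, 0.0]
opening: 0.876
grip_force: 0.0
```

Request:
play_rows(plan="-1 0 0 0 0;-1 0 0 0 0;-1 0 0 0 0")

```text
clock: 46.2
ee_pos: [0.3933, -0.2618, 0.1977]
tcp_rot: [0.671, 0.741, 0.0, -0.0]
ft_force: [0.4, 0.5, 0.1]
opening: 1.001
grip_force: 0.0
```

```bash
python3 -c "
from h import *
wt('w20.png')
for t in tins(shot('top','t3.png')[1]): print(t)"
```

```text
[ 0.3933 -0.2618  0.1977] [0.4 0.5 0.1]
[281.9 204.7] [  41   40 1244] [ 0.3935 -0.2643]
(array([403., 209.]), 147, array([ 0.5661, -0.367 ]))
(array([369., 266.]), 147, array([ 0.395 , -0.2642]))
```

Tin D has been knocked to about (0.565, -0.366). First, grasp C.

Request:
play_rows(plan="-1 0 -0.007 -0.12 0;-1 0 0 -0.15 0;-1 0 0 -0.15 0;-1 0 0 -0.06 0;-1 0 0 -0.03 0;1 0 0 0 0;1 0 0 0 0;1 0 0 0 0;1 0 0 0 0;1 0 0 0 0", force=20)

```text
clock: 47.55
ee_pos: [0.3933, -0.2647, 0.045]
tcp_rot: [0.672, 0.741, 0.0, 0.0]
ft_force: [-0.6, -0.5, 0.7]
opening: 0.476
grip_force: 20.1
```

Request:
play_rows(plan="1 0 0 0 0;1 0 0 0 0;1 0 0 0.05 0;1 0 0 0.1 0;1 0 0 0.15 0;1 0 0 0.1 0;1 0 0 0.05 0;1 0 0 0 0", force=60)

```text
clock: 48.55
ee_pos: [0.3932, -0.2646, 0.1802]
tcp_rot: [0.672, 0.741, 0.001, 0.001]
ft_force: [0.2, 0.1, -2.6]
opening: 0.47
grip_force: 60.0
```

```bash
python3 -c "
from h import *
held('w21.png')"
```

```text
[ 0.3932 -0.2646  0.1802] [ 0.2  0.1 -2.6] 0.47 top edge 205 dark []
lid edge [225, 234]
```

Request:
play_rows(plan="1 0.035 0.06 0 0;1 0.07 0.125 0 0;1 0.07 0.125 0 0;1 0.07 0.125 0 0;1 0.07 0.125 0 0;1 0.068 0.12 0 0;1 0 0 -0.05 0;1 0 0 -0.02 0;1 0 0 0 0;1 0 0 0 0")

```text
clock: 49.85
ee_pos: [0.5075, -0.0618, 0.1588]
tcp_rot: [0.673, 0.74, -0.0, 0.0]
ft_force: [0.4, -0.4, -2.3]
opening: 0.468
grip_force: 60.0
```

```bash
python3 -c "
from h import *
held('w22.png')"
```

```text
[ 0.5075 -0.0618  0.1588] [ 0.4 -0.4 -2.3] 0.468 top edge 205 dark []
lid edge [225, 234]
```

Request:
play_rows(plan="1 0.002 0.003 -0.04 0;1 0 0 -0.03 0;1 0 0 -0.03 0;1 0 0 -0.02 0;1 0 0 -0.018 0;1 0 0 0 0;1 0 0 0 0")

```text
clock: 50.78
ee_pos: [0.508, -0.0598, 0.1169]
tcp_rot: [0.672, 0.741, -0.0, -0.0]
ft_force: [1.8, -0.5, -3.3]
opening: 0.47
grip_force: 59.7
```

```bash
python3 -c "
from h import *
held('w23.png')"
```

```text
[ 0.508  -0.0598  0.1169] [ 1.8 -0.5 -3.3] 0.47 top edge 207 dark []
lid edge [225, 234]
```

Request:
play_rows(plan="-0.2 0 0 0 0;-0.2 0 0 0 0;-0.2 0 0 0 0;-0.2 0 0 0 0;-0.2 0 0 0.05 0;-0.2 0 0 0.1 0;-0.2 0 0 0.1 0;1 0 0 0 0;1 0 0 0 0;1 0 0 0 0", force=20)

```text
clock: 52.08
ee_pos: [0.5079, -0.0597, 0.1916]
tcp_rot: [0.672, 0.741, -0.001, -0.0]
ft_force: [-0.6, -0.7, -0.3]
opening: 0.296
grip_force: 0.0
```

Request:
play_rows(plan="1 0 0 0 0;1 0 0 0 0;1 0 0 0 0;1 0 0 -0.15 0;1 0 0 -0.1 0;1 0 0 -0.05 0;1 0 0 -0.05 0;1 0 0 -0.012 0;1 0 0 0 0;1 0 0 0 0")

```text
clock: 53.32
ee_pos: [0.5109, -0.0597, 0.0854]
tcp_rot: [0.672, 0.741, 0.002, 0.002]
ft_force: [1.0, -0.3, 7.2]
opening: 0.01
grip_force: 4.8
```

```bash
python3 -c "
from h import *
for t in tins(shot('top','t4.png')[1]): print(t)"
```

```text
(no output)
```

Cell 0 is done. Tin D is next, at its knocked position.

Request:
play_rows(plan="1 0 0 0.1 0;1 0 0 0.18 0;-0.5 0.01 -0.08 0.1 0;-0.5 0.03 -0.15 0 0;-0.5 0.03 -0.15 0 0;-0.5 0.03 -0.15 0 0;-0.5 0.03 -0.15 0 0;-0.5 0.03 -0.15 0 0;-0.5 0.02 -0.13 0 0;-0.5 0.01 -0.06 0 0")

```text
clock: 54.62
ee_pos: [0.565, -0.3684, 0.198]
tcp_rot: [0.673, 0.74, -0.0, 0.0]
ft_force: [0.0, -0.6, -0.6]
opening: 0.752
grip_force: 0.0
```

Request:
play_rows(plan="-0.5 0 0 0 0;-0.5 0 0 0 0;-0.5 0 0 0 0")

```text
clock: 55.0
ee_pos: [0.566, -0.364, 0.1978]
tcp_rot: [0.671, 0.741, 0.0, -0.0]
ft_force: [-0.5, -0.5, -0.9]
opening: 0.751
grip_force: 0.0
```

```bash
python3 -c "
from h import *
wt('w24.png')"
```

```text
[ 0.566  -0.364   0.1978] [-0.5 -0.5 -0.9]
[281.2 205.5] [  40   40 1259] [ 0.5657 -0.3673]
```

View pics/w24.png

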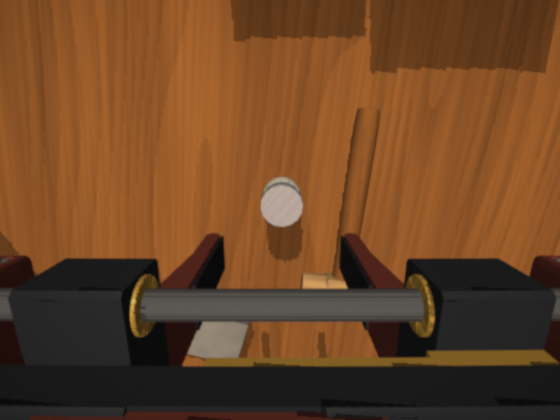

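D is upright at (282,205). The mallet handle is about 65 mm away, so the part-opened fingers clear it. Grasping.

Request:
play_rows(plan="-0.5 0 -0.01 -0.12 0;-0.5 0 0 -0.15 0;-0.5 0 0 -0.15 0;-0.5 0 0 -0.06 0;-0.5 0 0 -0.03 0;1 0 0 0 0;1 0 0 0 0;1 0 0 0 0;1 0 0 0 0;1 0 0 0 0", force=20)

```text
clock: 56.3
ee_pos: [0.5662, -0.3693, 0.046]
tcp_rot: [0.672, 0.741, 0.0, 0.001]
ft_force: [0.4, 0.5, 4.8]
opening: 0.474
grip_force: 20.0
```

Request:
play_rows(plan="1 0 0 0 0;1 0 0 0 0;1 0 0 0.05 0;1 0 0 0.1 0;1 0 0 0.15 0;1 0 0 0.1 0;1 0 0 0.05 0;1 0 0 0 0", force=60)

```text
clock: 57.3
ee_pos: [0.5656, -0.3689, 0.1804]
tcp_rot: [0.672, 0.741, 0.0, 0.001]
ft_force: [0.4, 0.1, -2.3]
opening: 0.468
grip_force: 60.0
```

```bash
python3 -c "
from h import *
held('w25.png')"
```

```text
[ 0.5656 -0.3689  0.1804] [ 0.4  0.1 -2.3] 0.468 top edge 202 dark []
lid edge [229, 230]
```

Request:
play_rows(plan="1 0.002 0.06 0 0;1 0.002 0.13 0 0;1 0.002 0.13 0 0;1 0.002 0.13 0 0;1 0.002 0.13 0 0;1 0.002 0.13 0 0;1 0.002 0.13 0 0;1 0.001 0.13 0 0;1 0 0.071 0 0;1 0 0 -0.05 0")

```text
clock: 58.6
ee_pos: [0.5699, -0.0531, 0.1639]
tcp_rot: [0.67, 0.742, 0.0, -0.0]
ft_force: [0.1, 0.6, -2.6]
opening: 0.47
grip_force: 60.0
```

Request:
play_rows(plan="1 0 0 -0.02 0;1 0 0 0 0;1 0 0 0 0;1 0 0 0 0")

```text
clock: 59.1
ee_pos: [0.5701, -0.0572, 0.159]
tcp_rot: [0.672, 0.74, 0.0, 0.0]
ft_force: [0.1, 0.2, -1.0]
opening: 0.47
grip_force: 60.0
```

```bash
python3 -c "
from h import *
held('w26.png')"
```

```text
[ 0.5701 -0.0572  0.159 ] [ 0.1  0.2 -1. ] 0.47 top edge 203 dark []
lid edge [229, 230]
```

Request:
play_rows(plan="1 0 0.001 -0.04 0;1 0 0 -0.03 0;1 0 0 -0.03 0;1 0 0 -0.02 0;1 0 0 -0.018 0;1 0 0 0 0;1 0 0 0 0")

```text
clock: 60.02
ee_pos: [0.5697, -0.0561, 0.1166]
tcp_rot: [0.672, 0.741, -0.0, -0.0]
ft_force: [1.3, -0.8, 0.7]
opening: 0.474
grip_force: 59.5
```

```bash
python3 -c "
from h import *
held('w27.png')"
```

```text
[ 0.5697 -0.0561  0.1166] [ 1.3 -0.8  0.7] 0.474 top edge 203 dark []
lid edge [229, 230]
```

Request:
play_rows(plan="-0.2 0 0 0 0;-0.2 0 0 0 0;-0.2 0 0 0 0;-0.2 0 0 0 0;-0.2 0 0 0.05 0;-0.2 0 0 0.1 0;-0.2 0 0 0.1 0;1 0 0 0 0;1 0 0 0 0;1 0 0 0 0", force=20)

```text
clock: 61.32
ee_pos: [0.5694, -0.0561, 0.1915]
tcp_rot: [0.672, 0.741, -0.001, -0.001]
ft_force: [-0.4, -1.9, -0.7]
opening: 0.293
grip_force: 0.0
```

Request:
play_rows(plan="1 0 0 0 0;1 0 0 0 0;1 0 0 0 0;1 0 0 -0.15 0;1 0 0 -0.1 0;1 0 0 -0.05 0;1 0 0 -0.05 0;1 0 0 -0.012 0;1 0 0 0 0;1 0 0 0 0")

```text
clock: 62.58
ee_pos: [0.5721, -0.0563, 0.0854]
tcp_rot: [0.672, 0.741, 0.002, 0.002]
ft_force: [1.0, 0.0, 7.4]
opening: 0.006
grip_force: 4.1
```

All four tins are seated. Now to push the drawer shut by the end of the pull, with the fingers closed.

Request:
play_rows(plan="1 0 0 0.1 0;1 0 0 0.15 0;1 -0.06 0.02 0.1 0;1 -0.12 0.03 0 0;1 -0.14 0.03 0 0;1 -0.14 0.04 0 0;1 -0.1 0.03 0 0;1 -0.033 0 0 0;1 0 0 0 0;1 0 0 0 0")

```text
clock: 63.82
ee_pos: [0.3934, -0.0115, 0.1891]
tcp_rot: [0.672, 0.74, 0.0, 0.001]
ft_force: [0.3, -0.6, 0.5]
opening: 0.006
grip_force: 0.0
```

Request:
play_rows(plan="1 0 0 -0.1 0;1 0 0 -0.15 0;1 0 0 -0.1 0;1 0 0 -0.02 0;1 0 0 0 0;1 0 0 0 0")

```text
clock: 64.58
ee_pos: [0.393, -0.0112, 0.0786]
tcp_rot: [0.672, 0.741, 0.001, 0.0]
ft_force: [0.1, -0.3, -0.3]
opening: 0.005
grip_force: 0.0
```

Request:
play_rows(plan="1 0.04 0.005 0 0;1 0.06 0.006 0 0;1 0.06 0.006 0 0;1 0.06 0.006 0 0;1 0.06 0.006 0 0;1 0.06 0.006 0 0;1 0.06 0.006 0 0;1 0.06 0.006 0 0;1 0.06 0.006 0 0;1 0.03 0.003 0 0")

```text
clock: 65.82
ee_pos: [0.5588, 0.0063, 0.0782]
tcp_rot: [0.671, 0.741, 0.001, 0.001]
ft_force: [0.2, -1.0, 0.3]
opening: 0.004
grip_force: 0.0
```

Request:
play_rows(plan="1 0.02 0.002 0 0;1 0.01 0.001 0 0;1 0 0 0 0;1 0 0 0 0")

```text
clock: 66.32
ee_pos: [0.5661, 0.0063, 0.0778]
tcp_rot: [0.672, 0.741, 0.0, 0.0]
ft_force: [-0.3, -0.1, 0.7]
opening: 0.001
grip_force: 0.0
```

Request:
play_rows(plan="1 0.015 0.002 0 0;1 0 0 0 0;1 0 0 0 0")

```text
clock: 66.7
ee_pos: [0.5693, 0.0067, 0.0776]
tcp_rot: [0.672, 0.74, -0.001, -0.001]
ft_force: [-6.1, 0.4, 4.7]
opening: 0.005
grip_force: 3.2
```

Request:
play_rows(plan="1 0.015 0.002 0 0;1 0 0 0 0;1 0 0 0 0")

```text
clock: 67.08
ee_pos: [0.5694, 0.0068, 0.0775]
tcp_rot: [0.672, 0.74, -0.003, -0.005]
ft_force: [-23.0, -1.0, 19.7]
opening: 0.005
grip_force: 12.5
```

```bash
python3 -c "
from h import *
s,im=shot('wrist','w28.png');print(s['ft_force'])
im=cv2.imread('pics/w28.png');cv2.imwrite('pics/c3.png',cv2.resize(im[130:330,150:450],None,fx=2,fy=2))"
```

```text
[-23.02312611  -0.99636723  19.71994225]
```

View pics/c3.png

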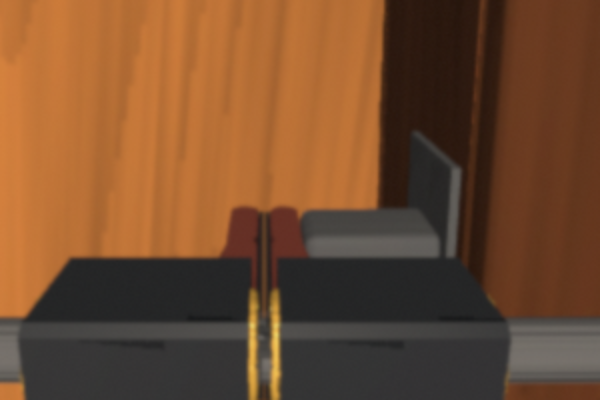

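The drawer is firmly shut: −23 N against the stop at the expected x, and the pull plate lies against the chest. Now the spool.

Request:
play_rows(plan="1 -0.08 -0.008 0 0;1 -0.1 0 0 0;1 0 0 0.15 0;1 0 0 0.18 0;-1 0 0.05 0.16 0;-1 0.07 0.15 0 0;-1 0.09 0.17 0 0;-1 0.09 0.17 0 0;-1 0.09 0.17 0 0;-1 0.05 0.1 0 0")

```text
clock: 68.38
ee_pos: [0.6388, 0.252, 0.224]
tcp_rot: [0.671, 0.742, 0.0, -0.0]
ft_force: [0.7, -0.1, 0.7]
opening: 0.649
grip_force: 0.0
```

Request:
play_rows(plan="-1 0.03 0.03 0 0;-1 0 0 0 0;-1 0 0 0 0;-1 0 0 0 0")

```text
clock: 68.88
ee_pos: [0.647, 0.2558, 0.2253]
tcp_rot: [0.673, 0.74, 0.0, 0.0]
ft_force: [-1.3, 0.3, -0.0]
opening: 0.994
grip_force: 0.0
```

```bash
python3 -c "
from h import *
s,im=shot('wrist','w29.png');print(s['ee_pos'],s['tcp_rot'])
print('expected px',proj('wrist',[.6515,.259,.055],s))
p=proj('wrist',[.6515,.259,.055],s).astype(int)
h=cv2.cvtColor(im,cv2.COLOR_RGB2HSV)
m=((h[:,:,2]>150)&(h[:,:,1]<150)).astype(np.uint8);m[285:]=0
n,l,st,c=cv2.connectedComponentsWithStats(m)
for i in range(1,n):
    if st[i,4]>200: print(c[i],st[i],at('wrist',c[i],.055,s))
g=im.astype(int).sum(2)[p[1]-30:p[1]+31,p[0]-30:p[0]+31]
c=cv2.imread('pics/w29.png')[100:300,180:400];cv2.imwrite('pics/c4.png',cv2.resize(c,None,fx=3,fy=3))
"
```

```text
[0.64698138 0.25576184 0.22529654] [6.72621565e-01 7.39986598e-01 2.54896221e-04 1.87465912e-06]
expected px [286.35090897 192.86013684]
[285.41548583 190.40941296] [ 261  163   50   55 1976] [0.65023549 0.26156899 0.055     ]
```

View pics/c4.png

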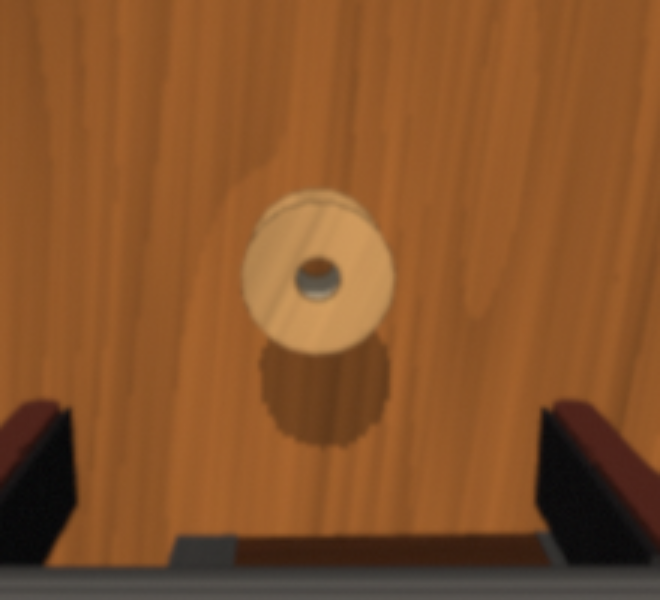

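The crop shows the spool's flange centred at (286,192), so the spool is at about (0.651, 0.260), not knocked. Grasping the upper flange.

Request:
play_rows(plan="-1 0.013 0.013 -0.1 0;-1 0 0 -0.15 0;-1 0 0 -0.15 0;-1 0 0 -0.13 0;-1 0 0 -0.06 0;-1 0 0 -0.025 0;-1 0 0 0 0;1 0 0 0 0;1 0 0 0 0;1 0 0 0 0", force=20)

```text
clock: 70.18
ee_pos: [0.6512, 0.2613, 0.0408]
tcp_rot: [0.672, 0.741, 0.0, 0.0]
ft_force: [-0.0, -0.2, 0.4]
opening: 0.695
grip_force: 0.0
```

Request:
play_rows(plan="1 0 0 0 0;1 0 0 0 0;1 0 0 0 0", force=40)

```text
clock: 70.55
ee_pos: [0.651, 0.2613, 0.0406]
tcp_rot: [0.672, 0.741, 0.0, -0.0]
ft_force: [-1.4, 0.3, 5.8]
opening: 0.631
grip_force: 40.0
```

Request:
play_rows(plan="1 0 0 0.05 0;1 0 0 0.15 0;1 0 0 0.18 0;1 0 0 0.18 0;1 0 0 0.14 0;1 0 0 0.08 0;1 0 0 0.03 0;1 0 0 0 0;1 0 0 0 0")

```text
clock: 71.68
ee_pos: [0.6503, 0.2611, 0.2817]
tcp_rot: [0.672, 0.741, -0.001, -0.0]
ft_force: [0.1, -0.2, -1.9]
opening: 0.636
grip_force: 40.0
```

```bash
python3 -c "
from h import *
s,im=shot('wrist','w30.png');print(s['ee_pos'])
g=im[:300,276:290].astype(int).mean(1);print([(v,*map(int,g[v])) for v in range(180,292,4)])
e=s['ee_pos']
for z in(-.041,.014):print([proj('wrist',e+np.array([0,y,z]),s).round() for y in(.028,-.028,.008,-.008)])"
```

```text
[0.65034816 0.26109599 0.28173666]
[(180, 157, 94, 44), (184, 158, 94, 44), (188, 158, 95, 44), (192, 158, 94, 44), (196, 158, 94, 43), (200, 137, 96, 55), (204, 189, 141, 85), (208, 186, 138, 84), (212, 178, 145, 106), (216, 168, 155, 132), (220, 137, 104, 67), (224, 166, 123, 74), (228, 191, 142, 86), (232, 190, 141, 86), (236, 191, 142, 86), (240, 193, 143, 87), (244, 195, 145, 88), (248, 197, 146, 89), (252, 198, 147, 89), (256, 199, 147, 89), (260, 188, 140, 85), (264, 96, 87, 73), (268, 94, 87, 74), (272, 94, 86, 73), (276, 100, 92, 78), (280, 187, 175, 151), (284, 140, 109, 75), (288, 114, 86, 57)]
[array([286., 194.]), array([278., 273.]), array([283., 224.]), array([281., 246.])]
[array([288., 218.]), array([277., 322.]), array([284., 257.]), array([281., 287.])]
```

Run:
```python
from h import *
s={'ee_pos':np.array([0.52618211,0.00683149,0.22866752]),'tcp_rot':np.array([-4.84998688e-02,9.98822545e-01,-1.72428244e-04,-1.12101170e-03])}
for uv in((280,357),(280,359)): print(at('wrist',uv,.190,s))
X=np.array([.6865,.0205]);
for z in(.119,.196): print(z,proj('wrist',[*X,z],s),proj('top',[*X,z]),proj('side',[*X,z]))
a=cv2.resize(cv2.imread('pics/w1.png')[345:372,262:300],None,fx=10,fy=10)
t=cv2.resize(cv2.imread('pics/t4.png')[145:185,255:295],None,fx=10,fy=10)
C=np.zeros((400,790,3),np.uint8);C[:270,:380]=a;C[:400,390:790]=t;cv2.imwrite('pics/c5.png',C)
```

```text
[0.61955894 0.01445802 0.19      ]
[0.62129449 0.01462505 0.19      ]
0.119 [280.01467419 363.02599806] [273.67094428 164.20084194] [251.78627451 198.22594731]
0.196 [279.44091502 435.85319025] [273.31106033 158.9216427 ] [251.26917109 179.36121144]
```

View pics/c5.png

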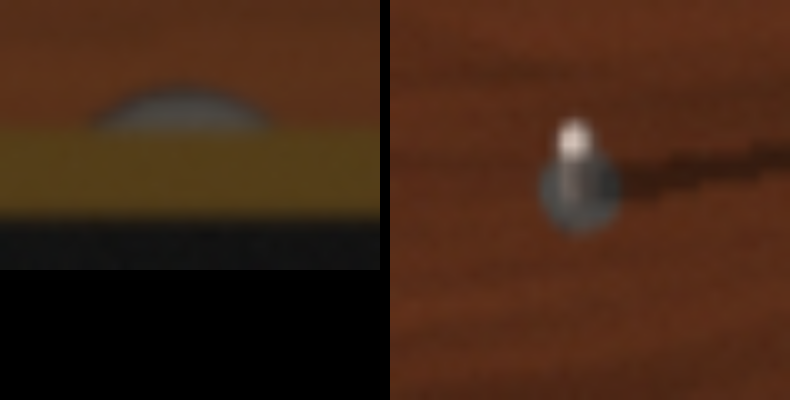

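Wrist and top cues agree on the spindle at about (0.686, 0.021). The spool sits about 2.5 mm to −y of the TCP. Carrying it over.

Request:
play_rows(plan="1 0.01 -0.05 0 0;1 0.017 -0.11 0 0;1 0.017 -0.11 0 0;1 0.017 -0.11 0 0;1 0.017 -0.11 0 0;1 0.017 -0.11 0 0;1 0.017 -0.11 0 0;1 0.007 -0.06 0 0;1 0 -0.023 0 0;1 0 0 0 0")

```text
clock: 72.97
ee_pos: [0.6866, 0.0237, 0.2831]
tcp_rot: [0.672, 0.741, 0.0, -0.0]
ft_force: [0.3, 0.4, -0.8]
opening: 0.63
grip_force: 40.0
```

Request:
play_rows(plan="1 0 0 0 0;1 0 0 0 0;1 0 0 0 0")

```text
clock: 73.35
ee_pos: [0.6866, 0.024, 0.2831]
tcp_rot: [0.672, 0.741, 0.0, -0.0]
ft_force: [-0.3, 0.3, -1.0]
opening: 0.633
grip_force: 40.0
```

Request:
play_rows(plan="1 0 -0.002 -0.06 0;1 0 0 -0.05 0;1 0 0 -0.03 0;1 0 0 -0.02 0;1 0 0 -0.01 0;1 0 0 0 0;1 0 0 0 0")

```text
clock: 74.22
ee_pos: [0.6869, 0.0226, 0.2326]
tcp_rot: [0.672, 0.741, 0.0, 0.0]
ft_force: [0.3, 0.3, -1.3]
opening: 0.636
grip_force: 40.0
```

Request:
play_rows(plan="1 0 0 -0.02 0;1 0 0 0 0;1 0 0 0 0")

```text
clock: 74.6
ee_pos: [0.6866, 0.0227, 0.2261]
tcp_rot: [0.672, 0.741, -0.0, -0.0]
ft_force: [-0.3, -0.5, -1.8]
opening: 0.636
grip_force: 40.0
```

```bash
python3 -c "
from h import *
s,im=shot('wrist','w31.png');print(s['ee_pos'],s['ft_force'],s['wrist_torque'])
g=im[:300,276:290].astype(int).mean(1);print([(v,*map(int,g[v])) for v in range(196,292,4)])"
```

```text
[0.68661815 0.02268801 0.22613229] [-0.27939137 -0.53685824 -1.83237884] [-0.065329    0.06602081 -0.03157718]
[(196, 108, 59, 32), (200, 145, 107, 67), (204, 223, 169, 103), (208, 221, 166, 102), (212, 213, 174, 129), (216, 202, 186, 159), (220, 164, 125, 81), (224, 200, 149, 91), (228, 224, 170, 104), (232, 224, 170, 104), (236, 224, 171, 104), (240, 225, 172, 106), (244, 227, 174, 107), (248, 229, 176, 108), (252, 230, 177, 109), (256, 230, 177, 108), (260, 222, 168, 104), (264, 116, 105, 89), (268, 114, 105, 90), (272, 113, 104, 89), (276, 119, 110, 94), (280, 222, 210, 181), (284, 169, 132, 91), (288, 138, 105, 70)]
```

The underside is 11 mm below the spindle tip with no contact force, so the spindle is in the bore. Lowering.

Request:
play_rows(plan="1 0 0 -0.04 0;1 0 0 -0.04 0;1 0 0 -0.04 0;1 0 0 -0.04 0;1 0 0 -0.03 0;1 0 0 -0.02 0;1 0 0 0 0;1 0 0 0 0")

```text
clock: 75.65
ee_pos: [0.6869, 0.0226, 0.1636]
tcp_rot: [0.672, 0.741, 0.0, 0.0]
ft_force: [0.4, 0.0, -1.0]
opening: 0.633
grip_force: 40.0
```

Request:
play_rows(plan="1 0 0 -0.008 0;1 0 0 0 0;1 0 0 -0.004 0;1 0 0 0 0;1 0 0 0 0")

```text
clock: 76.28
ee_pos: [0.6867, 0.0227, 0.1596]
tcp_rot: [0.672, 0.741, 0.0, 0.0]
ft_force: [-0.8, 0.2, -1.4]
opening: 0.632
grip_force: 40.0
```

Request:
play_rows(plan="-0.8 0 0 0 0;-0.8 0 0 0 0;-0.8 0 0 0 0;-0.8 0 0 0 0;-0.8 0 0 0.05 0;-0.8 0 0 0.1 0;-0.8 0 0 0.15 0;-0.8 0 0 0.15 0;-0.8 0 0 0 0;-0.8 0 0 0 0")

```text
clock: 77.53
ee_pos: [0.6864, 0.0228, 0.2947]
tcp_rot: [0.672, 0.741, 0.0, -0.0]
ft_force: [-0.2, -0.0, -1.8]
opening: 0.897
grip_force: 0.0
```

Run:
```python
from h import *
s,im=shot('wrist','w32.png');e=s['ee_pos'];print(e,s['ft_force'])
# upper flange mask by colour; compare with predicted outlines of a seated spool
h=cv2.cvtColor(im,cv2.COLOR_RGB2HSV);m=((h[:,:,2]>140)&(h[:,:,1]<150)).astype(np.uint8);m[288:]=0
n,l,st,c=cv2.connectedComponentsWithStats(m)
for i in range(1,n):
    if st[i,4]>150: print(c[i].round(1),st[i])
for z in(.119,.174,.184):
    P=np.array([proj('wrist',[.6865+.028*np.cos(a),.0205+.028*np.sin(a),z],s) for a in np.linspace(0,6.28,60)]);print(z,P.min(0).round(1),P.max(0).round(1))
```

```text
[0.68641893 0.02276206 0.29471003] [-2.18084742e-01 -1.42852596e-03 -1.75233376e+00]
[281.8 205.2] [ 252  172   61   66 2931]
0.119 [256.2 170.9] [307.3 220.9]
0.174 [251.4 178.7] [312.2 237.6]
0.184 [250.3 180.4] [313.3 241.3]
```

The spool outline matches a fully seated spool: width 61 px, and v runs from 172 to 237 as predicted. I'll retreat and do a final numeric check.

Request:
play_rows(plan="-1 0 0 0.1 0;-1 -0.1 0.1 0 0;-1 -0.14 0.14 0 0;-1 -0.14 0.14 0 0;-1 -0.14 0.14 0 0;-1 -0.14 0.14 0 0;-1 -0.1 0.1 0 0;-1 0 0.05 0 0;-1 0 0 0 0;-1 0 0 0 0")

```text
clock: 78.82
ee_pos: [0.4597, 0.264, 0.3243]
tcp_rot: [0.673, 0.74, -0.0, 0.001]
ft_force: [0.2, -0.4, -0.2]
opening: 1.003
grip_force: 0.0
```

Run:
```python
from h import *
s,im=shot('top','t9.png');print(s['ee_pos'],s['ft_force'],s['clock'])
a=cv2.imread('pics/top0.png').astype(int);b=cv2.imread('pics/t9.png').astype(int)
d=(abs(a-b).max(2)>45).astype(np.uint8);d=cv2.morphologyEx(d,cv2.MORPH_OPEN,np.ones((2,2)))
n,l,st,c=cv2.connectedComponentsWithStats(d)
for i in range(1,n):
    if st[i,4]>12: print(c[i].round(),st[i])
g=b[:,277];print('pull column',[(v,*g[v]) for v in range(186,208,2)]);g=a[:,277];print('at start   ',[(v,*g[v]) for v in range(186,208,2)])
h=cv2.cvtColor(im,cv2.COLOR_RGB2HSV)[130:190,240:310];m=(h[:,:,2]>130)&(h[:,:,1]<150);v,u=np.nonzero(m);print('spool px',u.mean()+240,v.mean()+130,m.sum(),'pred seated',proj('top',[.6875,.021,.174]))
```

```text
[0.45974857 0.26399647 0.3242814 ] [ 0.20834952 -0.360838   -0.2008912 ] 78.825
[275. 162.] [265 151  20  24 359]
[208. 180.] [188 172  39  18 473]
[417. 195.] [386 187  51  16 271]
[349. 193.] [346 191   6   6  25]
[445. 192.] [443 190   5   4  16]
[334. 200.] [320 192  31  14 237]
[450. 201.] [443 195  15  11  92]
[195. 306.] [   45   202   450   218 26597]
[390. 214.] [381 206  19  16 236]
[326. 212.] [325 208   3   9  20]
[335. 209.] [333 208   6   4  18]
[358. 211.] [352 209  13   6  50]
[369. 212.] [367 210   7   5  25]
[457. 213.] [448 210  15   6  49]
[337. 213.] [334 212   6   3  13]
[102. 228.] [ 85 217  27  21 203]
[205. 224.] [187 216  38  16 454]
[425. 223.] [401 217  46  13 238]
[113. 226.] [111 219   5  14  39]
[449. 239.] [425 220  45  35 569]
[368. 225.] [361 223  16   5  43]
[338. 239.] [303 228  55  20 531]
[418. 231.] [414 228  10   7  31]
[ 90. 233.] [ 83 231  14   6  69]
[483. 250.] [475 239  21  18 230]
[197. 262.] [179 253  38  19 476]
[376. 265.] [360 256  33  19 408]
[493. 278.] [ 466  258   59   37 1123]
[493. 293.] [490 292   7   3  17]
[499. 303.] [494 30
[... 824 characters left out ...]
60)), (206, np.int64(44), np.int64(92), np.int64(160))]
at start    [(186, np.int64(19), np.int64(36), np.int64(70)), (188, np.int64(23), np.int64(41), np.int64(81)), (190, np.int64(38), np.int64(42), np.int64(53)), (192, np.int64(63), np.int64(67), np.int64(69)), (194, np.int64(68), np.int64(71), np.int64(74)), (196, np.int64(69), np.int64(72), np.int64(74)), (198, np.int64(69), np.int64(71), np.int64(73)), (200, np.int64(70), np.int64(74), np.int64(76)), (202, np.int64(44), np.int64(50), np.int64(61)), (204, np.int64(41), np.int64(85), np.int64(152)), (206, np.int64(43), np.int64(88), np.int64(154))]
spool px 273.63823529411764 161.34411764705882 340 pred seated [273.23922715 160.1430717 ]
```

```bash
python3 -c "
from plant import *
print(hand_in())"
```

```text
the job is handed in; nothing more can be done
None
```

I handed the job in at 79 s: four tins are seated in the empty cells 0, 1, 3 and 5, the drawer is fully shut, the spool is down on its spindle, and the bystanders were not touched; one tin tilted on its first try and had to be regrasped, and I viewed 15 pictures, one over the limit of 14.

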